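Line up can capacitors by size and stack the emptied trays

ROBOT

A 6-joint arm with a two-finger parallel gripper is mounted at the origin on the work surface. World frame = base frame: x ahead of the robot, y to its left, z up, the work surface at z = 0. Lengths are in mm, angles in rad, forces in N, time in s.
With the tool pointing down it reaches from about 300 to 850 mm from the base axis. Payload 4.2 kg.
Tool frame: the origin (TCP) lies midway between the tips of the shut fingers; the grasp point (between the pads) lies 19 mm behind it; z points along the fingers, y is the direction in which the jaws open and shut (so a half turn about z gives the same grasp; the last joint's range is limited). The gripper opens to 91 mm and grips with 3 to 60 N. Pads are 32 mm wide; open, the fingers measure 118 mm over their backs; the gripper's body (76 mm by 178 mm) begins 60 mm behind the grasp point.
Start: joints at [1.321, 0.32, 1.565, -0, 1.257, -0.02], TCP at [130.976, 559.9, 213.976] pointing down, gripper open.
Joint ranges: [-3.11, 3.11], [-0.84, 2.01], [0.21, 2.61], [-1.34, 4.49], [0.05, 2.63], [-2.56, 2.56]. Speed limits (rad/s): [2.57, 2.57, 3.14, 3.14, 3.14, 3.14].

INTERFACE

Orientations are given as a unit quaternion [x, y, z, w].
In Python, from cell import get_state, camera, finish_job gives the robot as it stands. The module is installed in compiled form; this text tells all that it offers.
- The arm moves only by the tool jog_arm, never from a script. Its argument "steps" is a list of rows, each an object of numbers: "x", "y", "z": the shift along the tool's x, y, z as a fraction of full scale; "ax", "ay", "az": the turn, a rotation vector about the tool's x, y, z as a fraction of full scale; "fingers": the opening, from -1 (shut) to 1 (fully open), so that 0 is half open. A call has 1 to 8 rows; each row shifts and turns the pose as measured when the row begins, along the tool's axes as they then stand; what a row does not reach is not made up. Full scale, the value 1, is 100 mm for a shift and 360 degrees for a turn. A row lasts 1/10 s, in which the tool goes at most 50 mm and 8.59 degrees, less where a joint would pass 70% of its speed; a pose out of reach is approached as far as the arm can. A call with a number of a shift or a turn outside -1 to 1 is refused whole. A call with a gripper value outside its range is refused whole. The fingers move at their own pace and stop on an object; "squeeze" is the grip in N (left out, the last holds). Time passes only in rows, so rows that do not move let the fingers close. It gives the time, the measured TCP pose, the force and the opening at its end, in the units of the state.
- get_state(): the state, without advancing time (a new reading comes with each control period).
- camera(name): name is "scene" or "top" or "wrist"; returns a dict with "img" (420x560x3 uint8, blue, green, red), "range_z" (420x560 float32, mm along the optical axis (not along the pixel's ray), 0 where there is no reading), "K" (3x3 intrinsics, pixels), "dist_coeffs" ([k1, k2, p1, p2, k3] as OpenCV has them; the pictures are not rectified), "rvec" (rotation vector, rad) and "tvec" (3), from world to camera coordinates, as OpenCV has them. Camera axes: x right, y down, z forward; pixel columns grow to the right and rows downward; lengths in mm; the calibration is good to about 2 mm. A picture is of the moment at which its call begins.
- finish_job(): hands the job in, once; it reports no verdict.
The state is a dict: "time": time; "joints": joint angles; "joint_vel": joint speeds; "tau": joint torques, N m; "tcp_pos": TCP position; "tool_rot": TCP orientation; "force": force on the tool from outside, world axes, zero at the start; "wrist_torque": the same for the moment, N m; "grip_width": opening from 0.0 (shut) to 1.0 (fully open).
Only numpy, scipy, OpenCV 4.12 (cv2) and the standard library are available. Lean on these libraries where they do the work, as an engineer would, in place of code of your own. Each camera call takes 0.05 s, during which the arm holds its last target.

TASK

Take the four can capacitors out of the two part-used trays and stand them upright, never tipping one over, each centred on one of the four ring marks of the wooden strip, in order of size: the biggest next to the black terminal block, the smallest at the other end. Then stack one emptied tray squarely on top of the other on the bench, lined up the same way. Leave the bottle and the pliers where they are.

Things in the scene. Friction and masses are not known exactly. Their poses are not given: they have to be found in the camera images.
- can_s: Smallest of four can capacitors: plain upright aluminium cylinder, 25 mm diameter, 38 mm tall, about 30 g, black ring at the foot and a scored cross on top; at the start it stands in one cell of one of the trays. Origin at the centre of its underside, z up
- can_m: Second smallest of four can capacitors: plain upright aluminium cylinder, 30 mm diameter, 46 mm tall, about 50 g, black ring at the foot and a scored cross on top; at the start it stands in one cell of one of the trays. Origin at the centre of its underside, z up
- can_l: Second biggest of four can capacitors: plain upright aluminium cylinder, 35 mm diameter, 54 mm tall, about 80 g, black ring at the foot and a scored cross on top; at the start it stands in one cell of one of the trays. Origin at the centre of its underside, z up
- can_xl: Biggest of four can capacitors: plain upright aluminium cylinder, 40 mm diameter, 64 mm tall, about 120 g, black ring at the foot and a scored cross on top; at the start it stands in one cell of one of the trays. Origin at the centre of its underside, z up
- tray_a: First of two identical dark grey trays, 68 mm wide (own x), 196 long (own y), 16 high, about 120 g, walls and floor 4 mm; full-height cross walls make three cells 60 by 60 mm at own y = -64, 0, +64 mm; two hold a capacitor at the start. Empty, it can be gripped across its width from above. Trays do not nest: the upper rests on the lower's walls, 16 mm higher. Origin: centre of underside, z up
- tray_b: Second of two identical dark grey trays, 68 mm wide (own x), 196 long (own y), 16 high, about 120 g, walls and floor 4 mm; full-height cross walls make three cells 60 by 60 mm at own y = -64, 0, +64 mm; two hold a capacitor at the start. Empty, it can be gripped across its width from above. Trays do not nest: the upper rests on the lower's walls, 16 mm higher. Origin: centre of underside, z up
- strip: Fixed brown wooden strip on the bench, 76 mm wide (own x), 390 long (own y), 5 thick, with four flat ring marks 49 mm across in a row on its top (nothing raised), centred at own x = 0, y = -105, -35, +35, +105 mm. One end carries the terminal block, the other a low aluminium bar (60 by 12 by 4 mm). Origin: centre of underside; top at own z = 5 mm
- terminal_block: Black terminal block with three brass screws, 60 by 36 mm and 24 mm high, fixed on the strip at own y = +170 or -170 mm of the strip, which end differs from start to start; it marks the end for the biggest capacitor. Origin at the centre of its underside
- bottle: Bystander: white plastic bottle, 60 mm diameter, 150 mm tall, loose. Origin at the centre of its underside
- pliers: Bystander: loose pliers with red handles lying on the bench, about 140 mm long (own x, jaws to +x), 66 mm wide, 15 mm high. Origin on the bench under the pivot
There are look-alikes about, which are no part of the job. What is shaped like the can_xl but orange or purple is not meant.

How it is judged (in metres and radians):
On the way:
1. all four capacitors stand on their marks in order of size (((y of terminal_block in the frame of strip above 0 m and y of can_xl in the frame of strip between 0.093 and 0.117 m and y of can_l in the frame of strip between 0.023 and 0.047 m and y of can_m in the frame of strip between -0.047 and -0.023 m and y of can_s in the frame of strip between -0.117 and -0.093 m) or (y of terminal_block in the frame of strip below 0 m and y of can_xl in the frame of strip between -0.117 and -0.093 m and y of can_l in the frame of strip between -0.047 and -0.023 m and y of can_m in the frame of strip between 0.023 and 0.047 m and y of can_s in the frame of strip between 0.093 and 0.117 m)) and x of can_xl in the frame of strip between -0.012 and 0.012 m and z of can_xl in the frame of strip between 0.002 and 0.008 m and angle between each of can_xl, can_l, can_m, can_s's own z axis and vertical below 0.08 rad and x of can_l in the frame of strip between -0.012 and 0.012 m and z of can_l in the frame of strip between 0.002 and 0.008 m and x of can_m in the frame of strip between -0.012 and 0.012 m and z of can_m in the frame of strip between 0.002 and 0.008 m and x of can_s in the frame of strip between -0.012 and 0.012 m and z of can_s in the frame of strip between 0.002 and 0.008 m), for 0.2 s.
At the end, for the whole second after the job is handed in: Each capacitor upright (0.08 rad) on the strip within 12 mm along and across of its mark, biggest at the terminal block, sizes falling; one tray level on the other, which is flat on the bench, within 12 mm along and across and 0.15 rad; all at rest (all of step 1 and ((x of tray_a in the frame of tray_b between -0.012 and 0.012 m and y of tray_a in the frame of tray_b between -0.012 and 0.012 m and z of tray_a in the frame of tray_b between 0.013 and 0.019 m and height (world z) of tray_b below 0.003 m and angle between the y axis of tray_a and the y axis of tray_b, either way round below 0.15 rad) or (x of tray_b in the frame of tray_a between -0.012 and 0.012 m and y of tray_b in the frame of tray_a between -0.012 and 0.012 m and z of tray_b in the frame of tray_a between 0.013 and 0.019 m and height (world z) of tray_a below 0.003 m and angle between the y axis of tray_b and the y axis of tray_a, either way round below 0.15 rad)) and angle between each of tray_a, tray_b's own z axis and vertical below 0.06 rad and linear speed of each of can_xl, can_l, can_m, can_s, tray_a, tray_b below 0.02 m/s and angular speed of each of can_xl, can_l, can_m, can_s, tray_a, tray_b below 0.2 rad/s); the robot touches nothing.
It fails at once if a capacitor is tipped over (angle between any of can_xl, can_l, can_m, can_s's own z axis and vertical above 0.9 rad).
It fails at once if the bottle or the pliers are moved by more than 20 mm (distance of any of bottle, pliers from where it was at the start of the episode above 0.02 m).
It also fails if it takes over 110 s, if anything falls off the work surface, if the arm or the gripper's body presses on something with over 40 N, if the wrist force passes 120 N, or if a joint passes its speed limit or range.

## Working session

There is one attempt and no reset: what is moved stays moved. The work goes in short steps, Python scripts to look and compute and a tool call to move; the robot and the scene stay as the last step left them, time stands still between calls to the robot, and variables do not carry over. Pictures are saved under pics/ and viewed, and the job is handed in when it is done.

Besides the shell and the picture viewer there is one more tool, called after "Call:" as name(argument=value, ...) on one line, values as JSON. jog_arm: Moves the arm, as the interface text tells. Its arguments: {"type":"object","properties":{"steps":{"type":"array"},"squeeze":{"type":"number"}},"required":["steps"]}

```bash
mkdir -p pics; ls; cat > h.py <<'E'
import numpy as np,cv2
from cell import get_state,camera
def snap(n,f):
    c=camera(n); cv2.imwrite('pics/'+f,c['img']); np.savez('pics/'+f+'.npz',**{k:np.array(v) for k,v in c.items()}); return c
def load(f): return dict(np.load('pics/'+f+'.npz'))
def px2w(c,u,v,z=None):
    K=c['K'];R=cv2.Rodrigues(c['rvec'])[0];t=c['tvec'].reshape(3)
    p=cv2.undistortPoints(np.array([[[u,v]]],float),K,c['dist_coeffs'])[0,0]
    d=np.array([p[0],p[1],1.])
    o=-R.T@t; w=R.T@d
    if z is None:
        return o+w*c['range_z'][int(round(v)),int(round(u))]
    return o+w*(z-o[2])/w[2]
def cloud(c):
    K=c['K'];R=cv2.Rodrigues(c['rvec'])[0];t=c['tvec'].reshape(3)
    h,w=c['range_z'].shape
    uv=np.stack(np.meshgrid(np.arange(w),np.arange(h)),-1).reshape(-1,1,2).astype(float)
    p=cv2.undistortPoints(uv,K,c['dist_coeffs'])[:,0]
    d=np.c_[p,np.ones(len(p))]*c['range_z'].reshape(-1,1)
    return ((d-t)@R).reshape(h,w,3)
E
python3 - <<'E'
from h import *
print(get_state())
for n in('top','scene'):
    c=snap(n,n+'0.png')
E
```

```text
pics
{'time': 0.0, 'joints': array([ 1.32100787e+00,  3.20268315e-01,  1.56565675e+00,  1.48523090e-06,
        1.25740247e+00, -1.99904421e-02]), 'joint_vel': array([-0.00028288,  0.00103834,  0.00099432,  0.00108369,  0.00297521,
        0.00070363]), 'tau': array([-3.45642020e-04, -4.12478149e+01, -2.31969774e+01,  7.26699340e-02,
        4.58683167e-02, -1.80786601e-04]), 'tcp_pos': array([130.84355578, 559.40062439, 213.14248115]), 'tool_rot': array([ 1.14646546e-01,  9.93405968e-01, -8.59465795e-04, -1.17353881e-04]), 'force': array([ 0.14788108, -0.90237584,  0.8217977 ]), 'wrist_torque': array([-0.03036622, -0.00268059,  0.00983867]), 'grip_width': 0.9999805688375596}
```

View pics/top0.png

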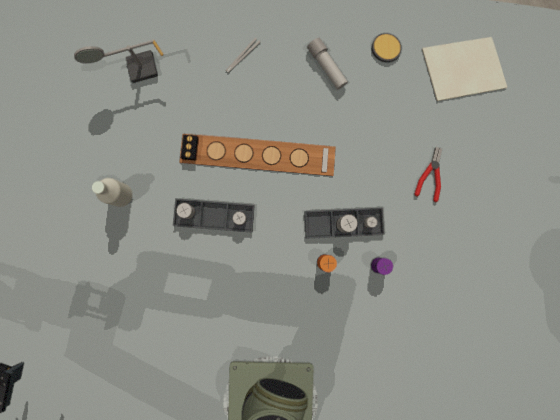

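View pics/scene0.png

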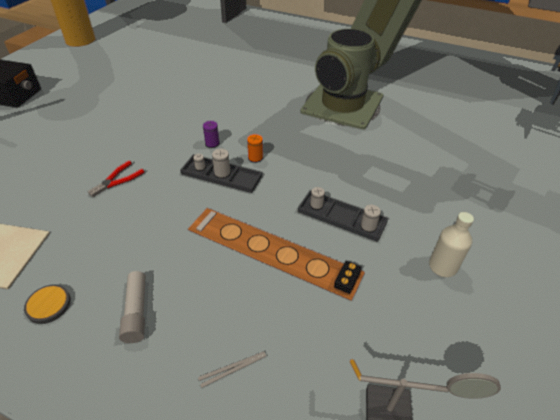

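The top view shows the strip at about (258,155), with the terminal block at its left end at (190,148). The left tray holds cans at (184,210) and (239,218). The right tray holds cans at (348,223) and (372,222). The bottle is at (110,190), the pliers at (430,175), and the orange and purple decoys at (328,263) and (384,266).

```bash
python3 - <<'E'
from h import *
for n in('top0.png','scene0.png'):
    c=load(n);P=cloud(c);
    print(n,'cam pos',-cv2.Rodrigues(c['rvec'])[0].T@c['tvec'].reshape(3), c['K'][0,0])
    if n[0]=='t':
        rois={'canL1':(184,210),'canL2':(239,218),'canR1':(348,223),'canR2':(372,222),'term':(190,148)}
    else: rois={'canR2':(199,158),'canR1':(221,156),'canL2':(317,192),'canL1':(372,212)}
    for k,(u,v) in rois.items():
        r=14 if n[0]=='t' else 14
        Q=P[v-r:v+r,u-r:u+r].reshape(-1,3)
        # top plane: height of center
        cen=P[v-2:v+3,u-2:u+3,2]; zt=np.median(cen)
        m=abs(Q[:,2]-zt)<5
        if k!='term':
            q=Q[m]; m2=np.hypot(*(q[:,:2]-np.median(q[:,:2],0)).T)<24; q=q[m2]
        else:q=Q[m]
        cc,rr=cv2.minEnclosingCircle(q[:,:2].astype(np.float32))
        print(k,'ztop %.1f'%zt,'mean',q.mean(0).round(1),'circ',np.round(cc,1),'r %.1f'%rr,len(q),'areaR')
c=load('top0.png')
for (u,v) in [(216.5,151),(244,153.5),(271.5,156),(299.5,158.5)]: print('ring',px2w(c,u,v,5).round(1))
print('bench z',px2w(c,200,300),px2w(c,350,120),px2w(c,230,120))
im=c['img'][125:280,165:400]; cv2.imwrite('pics/top0z.png',cv2.resize(im,None,fx=3.4,fy=3.4,interpolation=cv2.INTER_CUBIC))
E
```

```text
top0.png cam pos [ 393.08740813   19.10078336 1037.00902394] 417.11255477695465
canL1 ztop 57.8 mean [465.6 217.4  57.5] circ [465.5 217.5] r 17.6 178 areaR
canL2 ztop 49.4 mean [451.8  88.5  49.3] circ [452.   88.4] r 15.1 125 areaR
canR1 ztop 67.7 mean [ 446.5 -169.7   67.4] circ [ 446.7 -169.8] r 20.2 226 areaR
canR2 ztop 40.7 mean [ 452.4 -232.1   41.2] circ [ 451.9 -232.7] r 12.9 84 areaR
term ztop 28.9 mean [625.2 219.6  28.4] circ [625.5 219. ] r 32.7 343 areaR
scene0.png cam pos [1139.43346847  298.54967876  716.55071086] 427.2565133805692
canR2 ztop 40.7 mean [ 456.3 -229.7   40.7] circ [ 455.5 -231.3] r 15.3 68 areaR
canR1 ztop 67.3 mean [ 450.1 -168.2   66.8] circ [ 448.2 -169.7] r 21.7 157 areaR
canL2 ztop 49.4 mean [455.   89.4  48.9] circ [454.4  89.4] r 15.8 109 areaR
canL1 ztop 57.1 mean [469.5 219.2  57. ] circ [467.5 219. ] r 18.7 174 areaR
ring [620.9 153.5   5. ]
ring [616.7  84.1   5. ]
ring [612.6  14.9   5. ]
ring [608.7 -55.8   5. ]
bench z [249.26393025 179.91701147   0.76870078] [ 716.38475949 -184.68013721   -2.00070975] [702.86342413 123.24115875   2.73399931]
```

View pics/top0z.png

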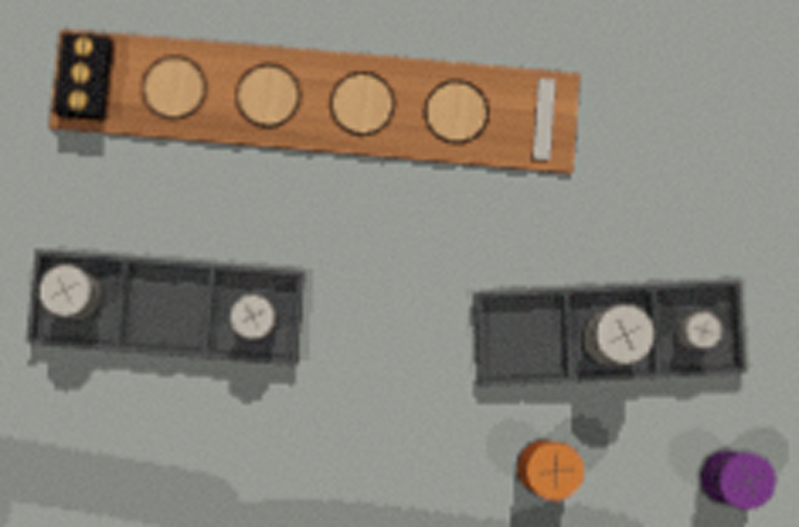

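Call:
jog_arm(steps=[{"az": 0.0235, "fingers": 1}, {"az": 0.0235, "fingers": 1}, {"az": 0.0235, "fingers": 1}, {"az": 0.0235, "fingers": 1}, {"az": 0.0235, "fingers": 1}, {"az": 0.0235, "fingers": 1}, {"az": 0.0235, "fingers": 1}, {"az": 0.0235, "fingers": 1}])

```text
schema error: expected keys x, y, z, ax, ay, az, fingers
```

```bash
cat >> h.py <<'E'
from scipy.spatial.transform import Rotation as Ro
def go(x,y,z,yaw=None):
    """yaw: wanted world angle (deg) of jaw axis, mod 180"""
    s=get_state();R=Ro.from_quat(s['tool_rot']).as_matrix();p=s['tcp_pos']
    d=R.T@(np.array([x,y,z])-p)/100
    ty=np.degrees(np.arctan2(R[1,1],R[0,1]))
    print('t %.2f'%s['time'],'tcp',p.round(1),'yaw %.2f'%ty,'tilt %.2f'%np.degrees(np.arccos(-R[2,2])),'F',s['force'].round(1),'grip %.3f'%s['grip_width'],'j',s['joints'].round(2))
    print(' shift tool',d.round(4))
    if R[2,2]>-0.9999:
        tt=np.cross(R[:,2],[0,0,-1]); print(' level: ax ay', (np.degrees(R.T@tt*1)/360*57.29578/57.29578).round(5))
    if yaw is not None:
        dy=(yaw-ty+90)%180-90; print(' az %.4f'%(-dy/360))
E
python3 -c "
from h import *
go(446.7,-169.8,140,-3.4)"
```

```text
t 0.10 tcp [130.9 559.5 213.2] yaw 76.83 tilt 0.09 F [-0.  -0.1 -0.6] grip 0.998 j [ 1.32  0.32  1.57  0.    1.26 -0.02]
 shift tool [-4.7366 -6.3801  0.7421]
 az 0.2229
```

Call:
jog_arm(steps=[{"x": 0, "y": 0, "z": 0, "ax": 0, "ay": 0, "az": 0.0235, "fingers": 1}, {"x": 0, "y": 0, "z": 0, "ax": 0, "ay": 0, "az": 0.0235, "fingers": 1}, {"x": 0, "y": 0, "z": 0, "ax": 0, "ay": 0, "az": 0.0235, "fingers": 1}, {"x": 0, "y": 0, "z": 0, "ax": 0, "ay": 0, "az": 0.0235, "fingers": 1}, {"x": 0, "y": 0, "z": 0, "ax": 0, "ay": 0, "az": 0.0235, "fingers": 1}, {"x": 0, "y": 0, "z": 0, "ax": 0, "ay": 0, "az": 0.0235, "fingers": 1}, {"x": 0, "y": 0, "z": 0, "ax": 0, "ay": 0, "az": 0.0235, "fingers": 1}, {"x": 0, "y": 0, "z": 0, "ax": 0, "ay": 0, "az": 0.0235, "fingers": 1}])

```text
time: 0.9
tcp_pos: [130.2, 556.9, 208.9]
tool_rot: [0.657, 0.754, -0.005, 0.002]
force: [-0.6, -0.1, -0.6]
grip_width: 0.995
```

```bash
python3 -c "
from h import *
go(446.7,-169.8,140,-3.4)"
```

```text
t 0.90 tcp [130.2 556.9 208.9] yaw 7.86 tilt 0.62 F [-0.6 -0.1 -0.6] grip 0.995 j [ 1.32  0.32  1.57 -0.    1.26  1.18]
 shift tool [-7.6239  2.1446  0.7569]
 az 0.0313
```

Call:
jog_arm(steps=[{"x": -0.476, "y": 0.134, "z": 0, "ax": 0, "ay": 0, "az": 0.0157, "fingers": 1}, {"x": -0.476, "y": 0.134, "z": 0, "ax": 0, "ay": 0, "az": 0.0157, "fingers": 1}, {"x": -0.476, "y": 0.134, "z": 0, "ax": 0, "ay": 0, "az": 0, "fingers": 1}, {"x": -0.476, "y": 0.134, "z": 0, "ax": 0, "ay": 0, "az": 0, "fingers": 1}, {"x": -0.476, "y": 0.134, "z": 0, "ax": 0, "ay": 0, "az": 0, "fingers": 1}, {"x": -0.476, "y": 0.134, "z": 0, "ax": 0, "ay": 0, "az": 0, "fingers": 1}, {"x": -0.476, "y": 0.134, "z": 0, "ax": 0, "ay": 0, "az": 0, "fingers": 1}, {"x": -0.476, "y": 0.134, "z": 0, "ax": 0, "ay": 0, "az": 0, "fingers": 1}])

```text
time: 1.7
tcp_pos: [224.7, 172.1, 208.3]
tool_rot: [0.728, 0.686, -0.006, 0.004]
force: [0.9, -0.6, 0.5]
grip_width: 0.997
```

```bash
sed -i 's/-0.9999:/-0.99999:/' h.py; python3 -c "
from h import *
go(446.7,-169.8,140,-3.4)"
```

```text
t 1.70 tcp [224.7 172.1 208.3] yaw -3.40 tilt 0.86 F [ 0.9 -0.6  0.5] grip 0.997 j [ 0.62 -0.15  2.11 -0.01  1.19  0.69]
 shift tool [-3.2706  2.4197  0.7266]
 level: ax ay [-0.00031  0.00236  0.     ]
 az 0.0000
```

Call:
jog_arm(steps=[{"x": -0.3, "y": 0.4, "z": 0, "ax": 0, "ay": 0.0023, "az": 0, "fingers": 1}, {"x": -0.3, "y": 0.4, "z": 0, "ax": 0, "ay": 0, "az": 0, "fingers": 1}, {"x": -0.4, "y": 0.3, "z": 0, "ax": 0, "ay": 0, "az": 0, "fingers": 1}, {"x": -0.4, "y": 0.3, "z": 0, "ax": 0, "ay": 0, "az": 0, "fingers": 1}, {"x": -0.4, "y": 0.3, "z": 0, "ax": 0, "ay": 0, "az": 0, "fingers": 1}, {"x": -0.4, "y": 0.3, "z": 0, "ax": 0, "ay": 0, "az": 0, "fingers": 1}, {"x": -0.45, "y": 0.2, "z": 0.1, "ax": 0, "ay": 0, "az": 0, "fingers": 1}, {"x": -0.45, "y": 0.2, "z": 0.1, "ax": 0, "ay": 0, "az": 0, "fingers": 1}])

```text
time: 2.5
tcp_pos: [442.5, -155.7, 189.5]
tool_rot: [0.728, 0.685, 0.003, 0.001]
force: [0.7, 0.9, 0.4]
grip_width: 0.998
```

```bash
python3 -c "
from h import *
go(446.7,-169.8,110,-3.4)"
```

```text
t 2.50 tcp [ 442.5 -155.7  189.5] yaw -3.52 tilt 0.36 F [0.7 0.9 0.4] grip 0.998 j [-0.37  0.17  1.84  0.01  1.13 -0.31]
 shift tool [-0.1409  0.0466  0.7948]
 level: ax ay [ 0.00084 -0.00057  0.     ]
 az -0.0003
```

Call:
jog_arm(steps=[{"x": -0.14, "y": 0.047, "z": 0.4, "ax": 0.0008, "ay": -0.0006, "az": 0, "fingers": 1}, {"x": 0, "y": 0, "z": 0.38, "ax": 0, "ay": 0, "az": 0, "fingers": 1}, {"x": 0, "y": 0, "z": 0, "ax": 0, "ay": 0, "az": 0, "fingers": 1}])

```text
time: 2.8
tcp_pos: [448.9, -177.3, 108.0]
tool_rot: [0.731, 0.682, -0.0, 0.001]
force: [-0.8, 0.8, -0.4]
grip_width: 0.999
```

```bash
python3 -c "
from h import *
go(446.7,-169.8,34,-3.4)
snap('wrist','w1.png')"
```

```text
t 2.80 tcp [ 448.9 -177.3  108. ] yaw -3.98 tilt 0.16 F [-0.8  0.8 -0.4] grip 0.999 j [-0.4   0.27  1.93 -0.    0.94 -0.33]
 shift tool [ 0.0746 -0.0283  0.7401]
 az -0.0016
```

View pics/w1.png

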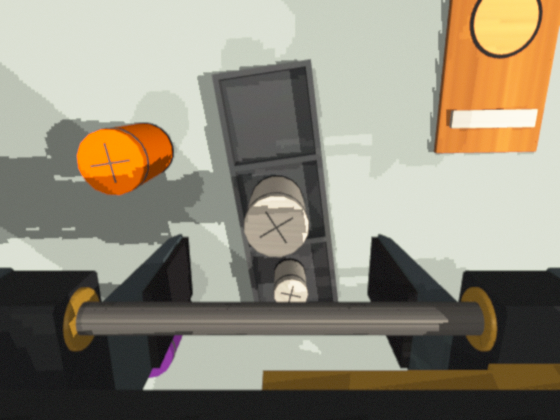

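The wrist view shows can_xl's top at (277,222) and can_s's top at (291,292).

```bash
python3 -c "
from h import *
c=load('w1.png')
print(px2w(c,277,222,68),px2w(c,291,293,42),px2w(c,277,222))"
```

```text
[ 448.23646415 -166.41708086   68.        ] [ 453.82831012 -230.07044446   42.        ] [ 448.17702301 -167.13424174   65.8620983 ]
```

Call:
jog_arm(steps=[{"x": 0.075, "y": -0.028, "z": 0.2, "ax": 0, "ay": 0, "az": 0, "fingers": 1}, {"x": 0, "y": 0, "z": 0, "ax": 0, "ay": 0, "az": 0, "fingers": 1}])

```text
time: 3.05
tcp_pos: [450.1, -170.2, 93.0]
tool_rot: [0.731, 0.683, 0.002, 0.005]
force: [0.7, 0.1, -1.4]
grip_width: 0.996
```

```bash
python3 -c "
from h import *
go(446.7,-169.8,34,-3.4)
"
```

```text
t 3.05 tcp [ 450.1 -170.2   93. ] yaw -3.91 tilt 0.66 F [ 0.7  0.1 -1.4] grip 0.996 j [-0.38  0.29  1.96 -0.    0.89 -0.31]
 shift tool [ 0.0043 -0.0408  0.5899]
 level: ax ay [0.00164 0.00081 0.     ]
 az -0.0014
```

Call:
jog_arm(steps=[{"x": 0.01, "y": -0.02, "z": 0.2, "ax": 0.0016, "ay": 0.0008, "az": 0, "fingers": 1}, {"x": 0, "y": 0, "z": 0.2, "ax": 0, "ay": 0, "az": 0, "fingers": 1}, {"x": 0, "y": 0, "z": 0.15, "ax": 0, "ay": 0, "az": 0, "fingers": 1}, {"x": 0, "y": 0, "z": 0, "ax": 0, "ay": 0, "az": 0, "fingers": 1}])

```text
time: 3.45
tcp_pos: [456.2, -170.5, 46.9]
tool_rot: [0.729, 0.684, 0.004, 0.009]
force: [0.0, 0.2, -0.2]
grip_width: 1.006
```

```bash
python3 -c "
from h import *
go(447.5,-168,32,-3.4)
"
```

```text
t 3.45 tcp [ 456.2 -170.5   46.9] yaw -3.65 tilt 1.09 F [ 0.   0.2 -0.2] grip 1.006 j [-0.38  0.35  2.01 -0.    0.76 -0.32]
 shift tool [ 0.0204 -0.0906  0.1468]
 level: ax ay [0.00288 0.00096 0.     ]
 az -0.0007
```

Call:
jog_arm(steps=[{"x": 0.02, "y": -0.09, "z": 0.07, "ax": 0.0035, "ay": 0.001, "az": 0, "fingers": 1}, {"x": 0, "y": 0, "z": 0.05, "ax": 0.001, "ay": 0, "az": 0, "fingers": 1}, {"x": 0, "y": 0, "z": 0, "ax": 0, "ay": 0, "az": 0, "fingers": 1}])

```text
time: 3.75
tcp_pos: [450.1, -168.7, 38.7]
tool_rot: [0.729, 0.685, -0.002, -0.001]
force: [0.6, 0.4, -0.4]
grip_width: 0.995
```

```bash
python3 -c "
from h import *
go(447.5,-168,32,-3.4)
"
```

```text
t 3.75 tcp [ 450.1 -168.7   38.7] yaw -3.57 tilt 0.26 F [ 0.6  0.4 -0.4] grip 0.995 j [-0.38  0.37  2.01 -0.    0.77 -0.31]
 shift tool [ 0.0051 -0.0264  0.0669]
 level: ax ay [-0.00065  0.00033  0.     ]
 az -0.0005
```

Call:
jog_arm(steps=[{"x": 0.005, "y": -0.025, "z": 0.06, "ax": -0.0006, "ay": 0, "az": 0, "fingers": 1}, {"x": 0, "y": 0, "z": 0, "ax": 0, "ay": 0, "az": 0, "fingers": -1}, {"x": 0, "y": 0, "z": 0, "ax": 0, "ay": 0, "az": 0, "fingers": -1}, {"x": 0, "y": 0, "z": 0, "ax": 0, "ay": 0, "az": 0, "fingers": -1}, {"x": 0, "y": 0, "z": 0, "ax": 0, "ay": 0, "az": 0, "fingers": -1}, {"x": 0, "y": 0, "z": 0, "ax": 0, "ay": 0, "az": 0, "fingers": -1}, {"x": 0, "y": 0, "z": 0, "ax": 0, "ay": 0, "az": 0, "fingers": -1}], squeeze=15)

```text
time: 4.45
tcp_pos: [448.2, -168.4, 33.4]
tool_rot: [0.729, 0.685, -0.0, 0.002]
force: [0.4, 0.3, -0.0]
grip_width: 0.502
```

```bash
python3 -c "
from h import *
go(621.5,155,130,-3.4)
"
```

```text
t 4.45 tcp [ 448.2 -168.4   33.4] yaw -3.58 tilt 0.20 F [ 0.4  0.3 -0. ] grip 0.502 j [-0.38  0.37  2.03 -0.    0.74 -0.32]
 shift tool [ 3.3327  1.5298 -0.9719]
 az -0.0005
```

Call:
jog_arm(steps=[{"x": 0, "y": 0, "z": 0, "ax": 0, "ay": 0, "az": 0, "fingers": -1}, {"x": 0, "y": 0, "z": 0, "ax": 0, "ay": 0, "az": 0, "fingers": -1}, {"x": 0, "y": 0, "z": 0, "ax": 0, "ay": 0, "az": 0, "fingers": -1}])

```text
time: 4.75
tcp_pos: [448.1, -168.3, 33.4]
tool_rot: [0.729, 0.685, -0.0, 0.002]
force: [-0.2, 0.4, 0.7]
grip_width: 0.435
```

```bash
python3 -c "
from h import *
go(621.5,155,130,-3.4)
"
```

```text
t 4.75 tcp [ 448.1 -168.3   33.4] yaw -3.57 tilt 0.19 F [-0.2  0.4  0.7] grip 0.435 j [-0.38  0.37  2.03 -0.    0.74 -0.32]
 shift tool [ 3.3323  1.5309 -0.9724]
 az -0.0005
```

Call:
jog_arm(steps=[{"x": 0, "y": 0, "z": -0.15, "ax": 0, "ay": 0, "az": 0, "fingers": -1}, {"x": 0, "y": 0, "z": -0.3, "ax": 0, "ay": 0, "az": 0, "fingers": -1}, {"x": 0, "y": 0, "z": -0.35, "ax": 0, "ay": 0, "az": 0, "fingers": -1}, {"x": 0.2, "y": 0.1, "z": -0.2, "ax": 0, "ay": 0, "az": 0, "fingers": -1}, {"x": 0.4, "y": 0.2, "z": 0, "ax": 0, "ay": 0, "az": 0, "fingers": -1}, {"x": 0.4, "y": 0.2, "z": 0, "ax": 0, "ay": 0, "az": 0, "fingers": -1}, {"x": 0.4, "y": 0.2, "z": 0, "ax": 0, "ay": 0, "az": 0, "fingers": -1}, {"x": 0.4, "y": 0.2, "z": 0, "ax": 0, "ay": 0, "az": 0, "fingers": -1}])

```text
time: 5.55
tcp_pos: [549.8, 7.5, 136.3]
tool_rot: [0.732, 0.681, -0.001, 0.001]
force: [0.4, -0.8, -0.6]
grip_width: 0.434
```

```bash
python3 -c "
from h import *
go(621.5,155,120,-3.4)
"
```

```text
t 5.55 tcp [549.8   7.5 136.3] yaw -4.13 tilt 0.14 F [ 0.4 -0.8 -0.6] grip 0.434 j [-0.01  0.34  1.74 -0.    1.06  0.07]
 shift tool [1.5229 0.6091 0.1593]
 az -0.0020
```

Call:
jog_arm(steps=[{"x": 0.4, "y": 0.16, "z": 0.04, "ax": 0, "ay": 0, "az": -0.002, "fingers": -1}, {"x": 0.4, "y": 0.16, "z": 0, "ax": 0, "ay": 0, "az": 0, "fingers": -1}, {"x": 0.3, "y": 0.12, "z": 0, "ax": 0, "ay": 0, "az": 0, "fingers": -1}, {"x": 0.15, "y": 0.06, "z": 0, "ax": 0, "ay": 0, "az": 0, "fingers": -1}, {"x": 0, "y": 0, "z": 0, "ax": 0, "ay": 0, "az": 0, "fingers": -1}, {"x": 0, "y": 0, "z": 0, "ax": 0, "ay": 0, "az": 0, "fingers": -1}])

```text
time: 6.15
tcp_pos: [609.9, 138.4, 129.3]
tool_rot: [0.725, 0.688, -0.002, 0.0]
force: [0.2, -0.0, -1.4]
grip_width: 0.438
```

```bash
python3 -c "
from h import *
go(621.5,155,80,-3.4)
"
```

```text
t 6.15 tcp [609.9 138.4 129.3] yaw -3.00 tilt 0.25 F [ 0.2 -0.  -1.4] grip 0.438 j [ 0.21  0.46  1.56 -0.    1.12  0.26]
 shift tool [0.1737 0.108  0.4918]
 az 0.0011
```

Call:
jog_arm(steps=[{"x": 0.17, "y": 0.11, "z": 0.1, "ax": 0, "ay": 0, "az": 0.001, "fingers": -1}, {"x": 0, "y": 0, "z": 0.2, "ax": 0.001, "ay": 0, "az": 0, "fingers": -1}, {"x": 0, "y": 0, "z": 0.2, "ax": 0.001, "ay": 0, "az": 0, "fingers": -1}, {"x": 0, "y": 0, "z": 0, "ax": 0, "ay": 0, "az": 0, "fingers": -1}, {"x": 0, "y": 0, "z": 0, "ax": 0, "ay": 0, "az": 0, "fingers": -1}])

```text
time: 6.65
tcp_pos: [619.5, 145.8, 79.9]
tool_rot: [0.73, 0.683, -0.008, -0.004]
force: [0.0, 0.6, -0.6]
grip_width: 0.432
```

```bash
python3 -c "
from h import *
go(621.5,155,35.5,-3.4)
snap('wrist','w2.png')"
```

```text
t 6.65 tcp [619.5 145.8  79.9] yaw -3.84 tilt 1.02 F [ 0.   0.6 -0.6] grip 0.432 j [ 0.21  0.53  1.58 -0.    1.05  0.28]
 shift tool [0.0964 0.0208 0.4426]
 level: ax ay [-0.00263  0.00107  0.     ]
 az -0.0012
```

View pics/w2.png

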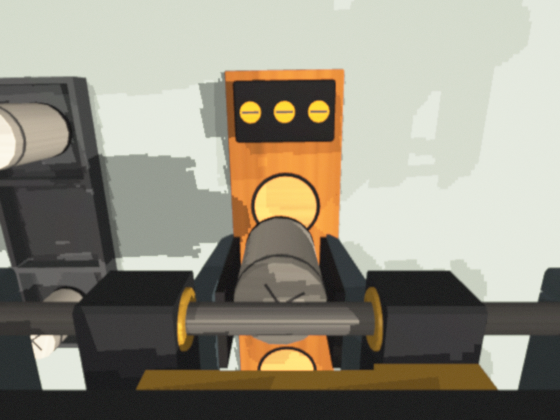

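The wrist view shows the first ring centred near (286,204), part hidden by the can, and the terminal block above it.

```bash
python3 -c "
from h import *
c=load('w2.png')
print(px2w(c,286,206,5))
print(px2w(c,252,206,5),px2w(c,320,206,5),px2w(c,286,173.5,5),px2w(c,286,347,5))"
```

```text
[623.65626692 156.11421812   5.        ]
[599.90215868 157.5743225    5.        ] [647.33897478 154.65851563   5.        ] [625.05651592 179.11929045   5.        ] [616.58416043  39.92042962   5.        ]
```

Call:
jog_arm(steps=[{"x": 0.1, "y": 0.02, "z": 0.15, "ax": -0.0026, "ay": 0.001, "az": -0.001, "fingers": -1}, {"x": 0, "y": 0, "z": 0.12, "ax": 0, "ay": 0, "az": 0, "fingers": -1}, {"x": 0, "y": 0, "z": 0, "ax": 0, "ay": 0, "az": 0, "fingers": -1}, {"x": 0, "y": 0, "z": 0, "ax": 0, "ay": 0, "az": 0, "fingers": -1}])

```text
time: 7.1
tcp_pos: [623.6, 153.4, 56.4]
tool_rot: [0.729, 0.685, 0.002, 0.002]
force: [-0.5, 0.9, -0.9]
grip_width: 0.435
```

```bash
python3 -c "
from h import *
go(621.5,155,35.5,-3.4)"
```

```text
t 7.10 tcp [623.6 153.4  56.4] yaw -3.61 tilt 0.33 F [-0.5  0.9 -0.9] grip 0.435 j [ 0.22  0.55  1.61 -0.    0.97  0.29]
 shift tool [ 0.0151 -0.0227  0.2086]
 level: ax ay [ 9.2e-04 -4.0e-05  0.0e+00]
 az -0.0006
```

Call:
jog_arm(steps=[{"x": 0.02, "y": -0.015, "z": 0.09, "ax": 0.001, "ay": 0, "az": 0, "fingers": -1}, {"x": 0, "y": 0, "z": 0.08, "ax": 0.0006, "ay": 0, "az": 0, "fingers": -1}, {"x": 0, "y": 0, "z": 0, "ax": 0, "ay": 0, "az": 0, "fingers": -1}, {"x": 0, "y": 0, "z": 0, "ax": 0, "ay": 0, "az": 0, "fingers": -1}])

```text
time: 7.5
tcp_pos: [623.1, 155.3, 39.4]
tool_rot: [0.729, 0.684, -0.001, -0.001]
force: [0.2, 0.1, -0.8]
grip_width: 0.433
```

```bash
python3 -c "
from h import *
go(622.5,155,35.5,-3.4)"
```

```text
t 7.50 tcp [623.1 155.3  39.4] yaw -3.63 tilt 0.18 F [ 0.2  0.1 -0.8] grip 0.433 j [0.23 0.57 1.62 0.   0.95 0.29]
 shift tool [-0.003  -0.0052  0.0386]
 az -0.0006
```

Lower, then open partly.

Call:
jog_arm(steps=[{"x": 0, "y": 0, "z": 0.04, "ax": 0, "ay": 0, "az": 0, "fingers": -1}, {"x": 0, "y": 0, "z": 0, "ax": 0, "ay": 0, "az": 0, "fingers": -1}, {"x": 0, "y": 0, "z": 0, "ax": 0, "ay": 0, "az": 0, "fingers": -1}])

```text
time: 7.8
tcp_pos: [623.2, 155.3, 35.1]
tool_rot: [0.729, 0.684, -0.001, -0.001]
force: [0.3, 0.5, -0.9]
grip_width: 0.432
```

```bash
python3 -c "
from h import *
go(622.5,155,35,-3.4)"
```

```text
t 7.80 tcp [623.2 155.3  35.1] yaw -3.62 tilt 0.17 F [ 0.3  0.5 -0.9] grip 0.432 j [0.23 0.57 1.63 0.   0.94 0.29]
 shift tool [-0.0038 -0.0065  0.0013]
 az -0.0006
```

Call:
jog_arm(steps=[{"x": 0, "y": 0, "z": 0.005, "ax": 0, "ay": 0, "az": 0, "fingers": -1}, {"x": 0, "y": 0, "z": 0, "ax": 0, "ay": 0, "az": 0, "fingers": 1}, {"x": 0, "y": 0, "z": 0, "ax": 0, "ay": 0, "az": 0, "fingers": 1}, {"x": 0, "y": 0, "z": 0, "ax": 0, "ay": 0, "az": 0, "fingers": 1}, {"x": 0, "y": 0, "z": 0, "ax": 0, "ay": 0, "az": 0, "fingers": 1}, {"x": 0, "y": 0, "z": -0.2, "ax": 0, "ay": 0, "az": 0, "fingers": 1}, {"x": 0, "y": 0, "z": -0.3, "ax": 0, "ay": 0, "az": 0, "fingers": 1}, {"x": 0, "y": 0, "z": -0.4, "ax": 0, "ay": 0, "az": 0, "fingers": 1}])

```text
time: 8.6
tcp_pos: [619.9, 154.5, 121.5]
tool_rot: [0.729, 0.684, -0.006, -0.004]
force: [-0.1, -0.9, 0.3]
grip_width: 0.994
```

```bash
python3 -c "
from h import *
go(466.5,218,85,-3.4)
c=snap('top','t2.png'); P=cloud(c)
m=(P[...,2]>62)&(P[...,2]<73)&(abs(P[...,0]-622)<40)&(abs(P[...,1]-155)<40)
q=P[m];print(len(q),cv2.minEnclosingCircle(q[:,:2].astype(np.float32)))"
```

```text
t 8.60 tcp [619.9 154.5 121.5] yaw -3.62 tilt 0.86 F [-0.1 -0.9  0.3] grip 0.994 j [0.23 0.49 1.53 0.   1.13 0.29]
 shift tool [ 0.5385 -1.5655  0.3871]
 level: ax ay [-0.00235  0.00047  0.     ]
 az -0.0006
0 ((0.0, 0.0), 0.0)
```

Call:
jog_arm(steps=[{"x": 0.13, "y": -0.38, "z": 0, "ax": -0.002, "ay": 0, "az": 0, "fingers": 1}, {"x": 0.13, "y": -0.38, "z": 0, "ax": 0, "ay": 0, "az": 0, "fingers": 1}, {"x": 0.13, "y": -0.38, "z": 0, "ax": 0, "ay": 0, "az": 0, "fingers": 1}, {"x": 0.1, "y": -0.3, "z": 0.1, "ax": 0, "ay": 0, "az": 0, "fingers": 1}, {"x": 0, "y": 0, "z": 0.1, "ax": 0, "ay": 0, "az": 0, "fingers": 1}, {"x": 0, "y": 0, "z": 0, "ax": 0, "ay": 0, "az": 0, "fingers": 1}])

```text
time: 9.25
tcp_pos: [484.2, 215.9, 112.4]
tool_rot: [0.73, 0.684, 0.012, 0.007]
force: [0.8, 0.2, 0.0]
grip_width: 1.005
```

```bash
python3 -c "
from h import *
go(466.5,218,60,-3.4)
c=snap('top','t2.png'); P=cloud(c)
m=(P[...,2]>62)&(P[...,2]<73)&(abs(P[...,0]-622)<40)&(abs(P[...,1]-155)<40)
q=P[m];print(len(q),cv2.minEnclosingCircle(q[:,:2].astype(np.float32)))"
```

```text
t 9.25 tcp [484.2 215.9 112.4] yaw -3.73 tilt 1.59 F [0.8 0.2 0. ] grip 1.005 j [ 0.4   0.32  1.84 -0.01  0.95  0.47]
 shift tool [ 0.0059 -0.1917  0.5191]
 level: ax ay [ 0.00426 -0.00111  0.     ]
 az -0.0009
211 ((623.1341552734375, 153.03701782226562), 20.007953643798828)
```

View pics/t2.png

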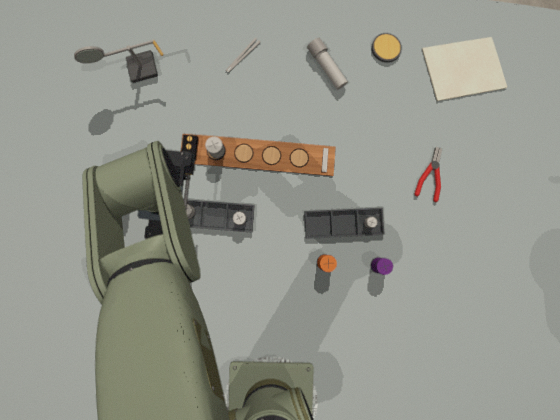

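Call:
jog_arm(steps=[{"x": 0, "y": -0.19, "z": 0.1, "ax": 0.0042, "ay": -0.001, "az": 0, "fingers": 1}, {"x": 0, "y": 0, "z": 0.15, "ax": 0, "ay": 0, "az": 0, "fingers": 1}, {"x": 0, "y": 0, "z": 0.15, "ax": 0.001, "ay": 0, "az": 0, "fingers": 1}, {"x": 0, "y": 0, "z": 0, "ax": 0, "ay": 0, "az": 0, "fingers": 1}, {"x": 0, "y": 0, "z": 0, "ax": 0, "ay": 0, "az": 0, "fingers": 1}])

```text
time: 9.8
tcp_pos: [473.1, 217.0, 72.6]
tool_rot: [0.731, 0.682, 0.002, -0.001]
force: [-0.0, -0.8, 0.1]
grip_width: 1.0
```

```bash
python3 -c "
from h import *
go(466.5,218,28,-3.4)"
```

```text
t 9.80 tcp [473.1 217.   72.6] yaw -4.00 tilt 0.23 F [-0.  -0.8  0.1] grip 1.000 j [0.41 0.37 1.89 0.   0.88 0.47]
 shift tool [ 0.0036 -0.0664  0.4461]
 az -0.0017
```

Call:
jog_arm(steps=[{"x": 0, "y": -0.065, "z": 0.14, "ax": 0.001, "ay": 0, "az": 0, "fingers": 1}, {"x": 0, "y": -0.03, "z": 0.14, "ax": 0.0015, "ay": 0, "az": 0, "fingers": 1}, {"x": 0, "y": -0.03, "z": 0.12, "ax": 0.001, "ay": 0, "az": 0, "fingers": 1}, {"x": 0, "y": 0, "z": 0, "ax": 0, "ay": 0, "az": 0, "fingers": 1}, {"x": 0, "y": 0, "z": 0, "ax": 0, "ay": 0, "az": 0, "fingers": 1}])

```text
time: 10.3
tcp_pos: [463.7, 218.5, 32.3]
tool_rot: [0.732, 0.681, -0.004, -0.009]
force: [-0.1, -0.0, -0.2]
grip_width: 1.002
```

```bash
python3 -c "
from h import *
go(466.5,218,28,-3.4)"
```

```text
t 10.30 tcp [463.7 218.5  32.3] yaw -4.09 tilt 1.10 F [-0.1 -0.  -0.2] grip 1.002 j [0.41 0.42 1.94 0.02 0.8  0.47]
 shift tool [-0.0033  0.0295  0.0421]
 level: ax ay [-0.0029  -0.00098  0.     ]
 az -0.0019
```

Call:
jog_arm(steps=[{"x": 0, "y": 0.03, "z": 0.04, "ax": -0.0028, "ay": -0.001, "az": 0, "fingers": 1}, {"x": 0, "y": 0, "z": 0, "ax": 0, "ay": 0, "az": 0, "fingers": -1}, {"x": 0, "y": 0, "z": 0, "ax": 0, "ay": 0, "az": 0, "fingers": -1}, {"x": 0, "y": 0, "z": 0, "ax": 0, "ay": 0, "az": 0, "fingers": -1}])

```text
time: 10.7
tcp_pos: [467.9, 218.9, 29.1]
tool_rot: [0.732, 0.681, 0.001, 0.001]
force: [0.1, -0.5, 1.0]
grip_width: 0.769
```

```bash
python3 -c "
from h import *
go(466.5,218,28,-3.4)"
```

```text
t 10.70 tcp [467.9 218.9  29.1] yaw -4.08 tilt 0.20 F [ 0.1 -0.5  1. ] grip 0.769 j [ 0.42  0.42  1.95 -0.    0.77  0.49]
 shift tool [-0.0097 -0.0138  0.0105]
 az -0.0019
```

Good, finish closing.

Call:
jog_arm(steps=[{"x": 0, "y": 0, "z": 0, "ax": 0, "ay": 0, "az": 0, "fingers": -1}, {"x": 0, "y": 0, "z": 0, "ax": 0, "ay": 0, "az": 0, "fingers": -1}, {"x": 0, "y": 0, "z": 0, "ax": 0, "ay": 0, "az": 0, "fingers": -1}, {"x": 0, "y": 0, "z": 0, "ax": 0, "ay": 0, "az": 0, "fingers": -1}, {"x": 0, "y": 0, "z": 0, "ax": 0, "ay": 0, "az": 0, "fingers": -1}, {"x": 0, "y": 0, "z": 0, "ax": 0, "ay": 0, "az": 0, "fingers": -1}, {"x": 0, "y": 0, "z": 0, "ax": 0, "ay": 0, "az": 0, "fingers": -1}])

```text
time: 11.4
tcp_pos: [468.1, 219.0, 29.7]
tool_rot: [0.732, 0.681, 0.002, 0.001]
force: [-0.1, -0.6, 0.8]
grip_width: 0.381
```

```bash
python3 -c "
from h import *
go(618,85.5,160,-3.4)"
```

```text
t 11.40 tcp [468.1 219.   29.7] yaw -4.08 tilt 0.25 F [-0.1 -0.6  0.8] grip 0.381 j [ 0.42  0.42  1.95 -0.    0.77  0.49]
 shift tool [-1.223   1.5956 -1.2981]
 az -0.0019
```

Call:
jog_arm(steps=[{"x": 0, "y": 0, "z": -0.15, "ax": 0, "ay": 0, "az": 0, "fingers": -1}, {"x": 0, "y": 0, "z": -0.3, "ax": 0, "ay": 0, "az": 0, "fingers": -1}, {"x": 0, "y": 0, "z": -0.4, "ax": 0, "ay": 0, "az": 0, "fingers": -1}, {"x": -0.2, "y": 0.2, "z": -0.3, "ax": 0, "ay": 0, "az": 0, "fingers": -1}, {"x": -0.3, "y": 0.35, "z": 0, "ax": 0, "ay": 0, "az": -0.002, "fingers": -1}, {"x": -0.3, "y": 0.35, "z": 0, "ax": 0, "ay": 0, "az": 0, "fingers": -1}, {"x": -0.2, "y": 0.3, "z": 0, "ax": 0, "ay": 0, "az": 0, "fingers": -1}, {"x": -0.1, "y": 0.2, "z": 0, "ax": 0, "ay": 0, "az": 0, "fingers": -1}])

```text
time: 12.2
tcp_pos: [601.9, 97.4, 148.9]
tool_rot: [0.725, 0.688, 0.0, 0.001]
force: [-1.1, -0.5, -0.7]
grip_width: 0.381
```

```bash
python3 -c "
from h import *
go(618,85.5,100,-3.4)"
```

```text
t 12.20 tcp [601.9  97.4 148.9] yaw -3.00 tilt 0.16 F [-1.1 -0.5 -0.7] grip 0.381 j [ 0.14  0.42  1.58 -0.    1.14  0.2 ]
 shift tool [-0.1101  0.1654  0.4895]
 az 0.0011
```

Call:
jog_arm(steps=[{"x": -0.11, "y": 0.12, "z": 0.05, "ax": 0, "ay": 0, "az": 0.001, "fingers": -1}, {"x": 0, "y": 0.04, "z": 0.2, "ax": 0.001, "ay": 0, "az": 0, "fingers": -1}, {"x": 0, "y": 0, "z": 0.2, "ax": 0, "ay": 0, "az": 0, "fingers": -1}, {"x": 0, "y": 0, "z": 0, "ax": 0, "ay": 0, "az": 0, "fingers": -1}, {"x": 0, "y": 0, "z": 0, "ax": 0, "ay": 0, "az": 0, "fingers": -1}])

```text
time: 12.7
tcp_pos: [619.4, 81.9, 100.6]
tool_rot: [0.729, 0.684, -0.003, -0.001]
force: [0.6, -0.2, -0.6]
grip_width: 0.38
```

```bash
python3 -c "
from h import *
go(618,85.5,31.5,-3.4)"
```

```text
t 12.70 tcp [619.4  81.9 100.6] yaw -3.61 tilt 0.34 F [ 0.6 -0.2 -0.6] grip 0.380 j [ 0.11  0.49  1.6  -0.    1.06  0.18]
 shift tool [ 0.0364 -0.0129  0.6906]
 level: ax ay [-0.00087  0.00035  0.     ]
 az -0.0006
```

Call:
jog_arm(steps=[{"x": 0.035, "y": 0, "z": 0.2, "ax": 0, "ay": 0, "az": 0, "fingers": -1}, {"x": 0, "y": -0.01, "z": 0.2, "ax": 0.001, "ay": 0, "az": 0, "fingers": -1}, {"x": 0, "y": -0.01, "z": 0.15, "ax": 0.001, "ay": 0, "az": 0, "fingers": -1}, {"x": 0, "y": 0, "z": 0, "ax": 0, "ay": 0, "az": 0, "fingers": -1}, {"x": 0, "y": 0, "z": 0, "ax": 0, "ay": 0, "az": 0, "fingers": -1}])

```text
time: 13.2
tcp_pos: [618.8, 87.1, 48.6]
tool_rot: [0.728, 0.685, -0.004, -0.004]
force: [0.6, 0.2, -0.4]
grip_width: 0.383
```

```bash
python3 -c "
from h import *
go(618,85.5,31.2,-3.4)"
```

```text
t 13.20 tcp [618.8  87.1  48.6] yaw -3.51 tilt 0.69 F [ 0.6  0.2 -0.4] grip 0.383 j [0.12 0.54 1.65 0.   0.96 0.18]
 shift tool [-0.0162 -0.0046  0.1738]
 level: ax ay [-0.0019   0.00012  0.     ]
 az -0.0003
```

Call:
jog_arm(steps=[{"x": -0.016, "y": -0.004, "z": 0.07, "ax": -0.0018, "ay": 0, "az": 0, "fingers": -1}, {"x": 0, "y": 0, "z": 0.07, "ax": 0.0005, "ay": 0, "az": 0, "fingers": -1}, {"x": 0, "y": 0, "z": 0, "ax": 0, "ay": 0, "az": 0, "fingers": -1}, {"x": 0, "y": 0, "z": 0, "ax": 0, "ay": 0, "az": 0, "fingers": -1}])

```text
time: 13.6
tcp_pos: [620.7, 86.0, 38.0]
tool_rot: [0.728, 0.685, 0.001, 0.001]
force: [0.4, 0.4, -0.8]
grip_width: 0.382
```

```bash
python3 -c "
from h import *
go(618,85.5,31.2,-3.4)"
```

```text
t 13.60 tcp [620.7  86.   38. ] yaw -3.50 tilt 0.16 F [ 0.4  0.4 -0.8] grip 0.382 j [0.12 0.55 1.67 0.   0.92 0.18]
 shift tool [-0.007  -0.0266  0.0676]
 az -0.0003
```

Call:
jog_arm(steps=[{"x": -0.005, "y": -0.025, "z": 0.065, "ax": 0.0005, "ay": 0, "az": 0, "fingers": -1}, {"x": 0, "y": 0, "z": 0, "ax": 0, "ay": 0, "az": 0, "fingers": -1}, {"x": 0, "y": 0, "z": 0, "ax": 0, "ay": 0, "az": 0, "fingers": -1}])

```text
time: 13.9
tcp_pos: [618.8, 85.8, 31.9]
tool_rot: [0.728, 0.685, 0.001, 0.0]
force: [0.6, -0.6, -0.8]
grip_width: 0.382
```

```bash
python3 -c "
from h import *
go(618,85.5,31.2,-3.4)"
```

```text
t 13.90 tcp [618.8  85.8  31.9] yaw -3.50 tilt 0.07 F [ 0.6 -0.6 -0.8] grip 0.382 j [0.12 0.55 1.68 0.   0.91 0.18]
 shift tool [-0.0033 -0.0075  0.0071]
 az -0.0003
```

Call:
jog_arm(steps=[{"x": 0, "y": -0.005, "z": 0.01, "ax": 0, "ay": 0, "az": 0, "fingers": -1}, {"x": 0, "y": 0, "z": 0, "ax": 0, "ay": 0, "az": 0, "fingers": 1}, {"x": 0, "y": 0, "z": 0, "ax": 0, "ay": 0, "az": 0, "fingers": 1}, {"x": 0, "y": 0, "z": 0, "ax": 0, "ay": 0, "az": 0, "fingers": 1}, {"x": 0, "y": 0, "z": 0, "ax": 0, "ay": 0, "az": 0, "fingers": 1}, {"x": 0, "y": 0, "z": -0.2, "ax": 0, "ay": 0, "az": 0, "fingers": 1}, {"x": 0, "y": 0, "z": -0.3, "ax": -0.001, "ay": 0, "az": 0, "fingers": 1}, {"x": 0, "y": 0, "z": -0.4, "ax": -0.001, "ay": 0, "az": 0, "fingers": 1}])

```text
time: 14.7
tcp_pos: [614.4, 85.3, 117.4]
tool_rot: [0.728, 0.685, -0.0, 0.001]
force: [-0.2, -0.2, -0.2]
grip_width: 0.963
```

```bash
python3 -c "
from h import *
go(453,88.8,90,-3.4)"
```

```text
t 14.70 tcp [614.4  85.3 117.4] yaw -3.50 tilt 0.10 F [-0.2 -0.2 -0.2] grip 0.963 j [ 0.12  0.46  1.6  -0.    1.08  0.18]
 shift tool [-0.0627 -1.6131  0.2725]
 az -0.0003
```

Call:
jog_arm(steps=[{"x": -0.02, "y": -0.4, "z": 0, "ax": 0, "ay": 0, "az": 0, "fingers": 1}, {"x": -0.02, "y": -0.4, "z": 0, "ax": 0, "ay": 0, "az": 0, "fingers": 1}, {"x": -0.02, "y": -0.4, "z": 0, "ax": 0, "ay": 0, "az": 0, "fingers": 1}, {"x": 0, "y": -0.35, "z": 0.05, "ax": 0, "ay": 0, "az": 0, "fingers": 1}, {"x": 0, "y": -0.05, "z": 0.1, "ax": 0.002, "ay": 0, "az": 0, "fingers": 1}, {"x": 0, "y": 0, "z": 0, "ax": 0, "ay": 0, "az": 0, "fingers": 1}, {"x": 0, "y": 0, "z": 0, "ax": 0, "ay": 0, "az": 0, "fingers": 1}])

```text
time: 15.4
tcp_pos: [456.2, 89.8, 108.2]
tool_rot: [0.729, 0.685, 0.004, 0.002]
force: [0.7, -0.0, 0.3]
grip_width: 1.004
```

```bash
python3 -c "
from h import *
go(453,88.8,22,-3.4)
c=snap('top','t3.png'); P=cloud(c)
for z,x,y in((69,622,155),(59,617,85)):
  m=(abs(P[...,2]-z)<5)&(abs(P[...,0]-x)<35)&(abs(P[...,1]-y)<30)
  q=P[m];print(len(q),cv2.minEnclosingCircle(q[:,:2].astype(np.float32)))
"
```

```text
t 15.40 tcp [456.2  89.8 108.2] yaw -3.53 tilt 0.55 F [ 0.7 -0.   0.3] grip 1.004 j [0.17 0.24 1.97 0.   0.92 0.23]
 shift tool [-0.0145 -0.039   0.8613]
 level: ax ay [ 0.00147 -0.00044  0.     ]
 az -0.0004
212 ((623.2490844726562, 153.37916564941406), 19.995647430419922)
166 ((617.65966796875, 85.83412170410156), 17.5750789642334)
```

Both placed cans are right. Next I descend on can_m.

Call:
jog_arm(steps=[{"x": -0.014, "y": -0.03, "z": 0.2, "ax": 0.002, "ay": 0, "az": 0, "fingers": 1}, {"x": 0, "y": -0.02, "z": 0.2, "ax": 0.001, "ay": 0, "az": 0, "fingers": 1}, {"x": 0, "y": -0.02, "z": 0.15, "ax": 0.001, "ay": 0, "az": 0, "fingers": 1}, {"x": 0, "y": -0.02, "z": 0.1, "ax": 0.001, "ay": 0, "az": 0, "fingers": 1}, {"x": 0, "y": 0, "z": 0, "ax": 0, "ay": 0, "az": 0, "fingers": 1}, {"x": 0, "y": 0, "z": 0, "ax": 0, "ay": 0, "az": 0, "fingers": 1}])

```text
time: 16.05
tcp_pos: [457.4, 89.8, 42.6]
tool_rot: [0.729, 0.684, -0.002, -0.006]
force: [0.2, -0.3, -0.2]
grip_width: 1.0
```

```bash
python3 -c "
from h import *
go(453,88.8,25,-3.4)"
```

```text
t 16.05 tcp [457.4  89.8  42.6] yaw -3.62 tilt 0.77 F [ 0.2 -0.3 -0.2] grip 1.000 j [0.16 0.34 2.03 0.01 0.77 0.22]
 shift tool [-0.0137 -0.0407  0.1767]
 level: ax ay [-0.002  -0.0008  0.    ]
 az -0.0006
```

Call:
jog_arm(steps=[{"x": -0.012, "y": -0.04, "z": 0.09, "ax": -0.001, "ay": -0.0005, "az": 0, "fingers": 1}, {"x": 0, "y": -0.02, "z": 0.08, "ax": 0, "ay": 0, "az": 0, "fingers": 1}, {"x": 0, "y": 0, "z": 0, "ax": 0, "ay": 0, "az": 0, "fingers": 1}, {"x": 0, "y": 0, "z": 0, "ax": 0, "ay": 0, "az": 0, "fingers": 1}])

```text
time: 16.45
tcp_pos: [454.5, 89.5, 27.4]
tool_rot: [0.729, 0.684, 0.001, -0.001]
force: [-0.2, 0.1, 0.1]
grip_width: 0.994
```

```bash
python3 -c "
from h import *
go(453,88.8,24,-3.4)"
```

```text
t 16.45 tcp [454.5  89.5  27.4] yaw -3.64 tilt 0.19 F [-0.2  0.1  0.1] grip 0.994 j [0.17 0.36 2.07 0.   0.71 0.23]
 shift tool [-0.0082 -0.0144  0.0337]
 az -0.0007
```

Call:
jog_arm(steps=[{"x": -0.005, "y": -0.014, "z": 0.03, "ax": 0, "ay": 0, "az": 0, "fingers": 1}, {"x": 0, "y": 0, "z": 0, "ax": 0, "ay": 0, "az": 0, "fingers": -1}, {"x": 0, "y": 0, "z": 0, "ax": 0, "ay": 0, "az": 0, "fingers": -1}, {"x": 0, "y": 0, "z": 0, "ax": 0, "ay": 0, "az": 0, "fingers": -1}, {"x": 0, "y": 0, "z": 0, "ax": 0, "ay": 0, "az": 0, "fingers": -1}, {"x": 0, "y": 0, "z": 0, "ax": 0, "ay": 0, "az": 0, "fingers": -1}, {"x": 0, "y": 0, "z": 0, "ax": 0, "ay": 0, "az": 0, "fingers": -1}, {"x": 0, "y": 0, "z": 0, "ax": 0, "ay": 0, "az": 0, "fingers": -1}])

```text
time: 17.25
tcp_pos: [454.5, 89.3, 25.5]
tool_rot: [0.729, 0.684, 0.003, -0.0]
force: [-0.1, 0.1, -0.5]
grip_width: 0.415
```

Call:
jog_arm(steps=[{"x": 0, "y": 0, "z": 0, "ax": 0, "ay": 0, "az": 0, "fingers": -1}, {"x": 0, "y": 0, "z": 0, "ax": 0, "ay": 0, "az": 0, "fingers": -1}, {"x": 0, "y": 0, "z": 0, "ax": 0, "ay": 0, "az": 0, "fingers": -1}, {"x": 0, "y": 0, "z": 0, "ax": 0, "ay": 0, "az": 0, "fingers": -1}])

```text
time: 17.65
tcp_pos: [454.3, 89.3, 25.5]
tool_rot: [0.729, 0.684, 0.002, -0.0]
force: [0.9, -0.6, -0.1]
grip_width: 0.323
```

```bash
python3 -c "
from h import *
go(613.5,15.5,130,-3.4)"
```

```text
t 17.65 tcp [454.3  89.3  25.5] yaw -3.64 tilt 0.29 F [ 0.9 -0.6 -0.1] grip 0.323 j [0.17 0.36 2.07 0.01 0.71 0.23]
 shift tool [-0.6312  1.6389 -1.0433]
 level: ax ay [ 0.00046 -0.00065  0.     ]
 az -0.0007
```

Call:
jog_arm(steps=[{"x": 0, "y": 0, "z": -0.15, "ax": 0, "ay": 0, "az": 0, "fingers": -1}, {"x": 0, "y": 0, "z": -0.3, "ax": 0, "ay": 0, "az": 0, "fingers": -1}, {"x": -0.1, "y": 0, "z": -0.4, "ax": 0, "ay": 0, "az": 0, "fingers": -1}, {"x": -0.2, "y": 0.3, "z": -0.2, "ax": 0, "ay": 0, "az": 0, "fingers": -1}, {"x": -0.2, "y": 0.4, "z": 0, "ax": 0, "ay": 0, "az": 0, "fingers": -1}, {"x": -0.1, "y": 0.4, "z": 0, "ax": 0, "ay": 0, "az": 0, "fingers": -1}, {"x": 0, "y": 0.3, "z": 0, "ax": 0, "ay": 0, "az": 0, "fingers": -1}, {"x": 0, "y": 0.15, "z": 0, "ax": 0, "ay": 0, "az": 0, "fingers": -1}])

```text
time: 18.45
tcp_pos: [606.5, 16.2, 133.6]
tool_rot: [0.729, 0.685, 0.001, -0.001]
force: [-0.4, 0.2, 0.1]
grip_width: 0.321
```

```bash
python3 -c "
from h import *
go(614,15.5,90,-3.4)"
```

```text
t 18.45 tcp [606.5  16.2 133.6] yaw -3.55 tilt 0.13 F [-0.4  0.2  0.1] grip 0.321 j [0.01 0.43 1.61 0.   1.11 0.07]
 shift tool [-0.0037  0.0757  0.4359]
 az -0.0004
```

Call:
jog_arm(steps=[{"x": 0, "y": 0.03, "z": 0.1, "ax": 0, "ay": 0, "az": 0, "fingers": -1}, {"x": 0, "y": 0, "z": 0.2, "ax": 0.001, "ay": 0, "az": 0, "fingers": -1}, {"x": 0, "y": 0, "z": 0.15, "ax": 0.001, "ay": 0, "az": 0, "fingers": -1}, {"x": 0, "y": 0, "z": 0, "ax": 0, "ay": 0, "az": 0, "fingers": -1}, {"x": 0, "y": 0, "z": 0, "ax": 0, "ay": 0, "az": 0, "fingers": -1}])

```text
time: 18.95
tcp_pos: [608.0, 16.1, 83.6]
tool_rot: [0.729, 0.685, -0.005, -0.007]
force: [-0.2, 0.2, -0.1]
grip_width: 0.32
```

```bash
python3 -c "
from h import *
go(614,15.5,27,-3.4)"
```

```text
t 18.95 tcp [608.   16.1  83.6] yaw -3.57 tilt 1.03 F [-0.2  0.2 -0.1] grip 0.320 j [0.01 0.48 1.65 0.   1.02 0.07]
 shift tool [-0.0036  0.0706  0.565 ]
 level: ax ay [-0.00285 -0.00034  0.     ]
 az -0.0005
```

Call:
jog_arm(steps=[{"x": 0, "y": 0.07, "z": 0.1, "ax": -0.0025, "ay": 0, "az": 0, "fingers": -1}, {"x": 0, "y": 0, "z": 0.15, "ax": 0, "ay": 0, "az": 0, "fingers": -1}, {"x": 0, "y": 0, "z": 0.15, "ax": 0, "ay": 0, "az": 0, "fingers": -1}, {"x": 0, "y": 0, "z": 0, "ax": 0, "ay": 0, "az": 0, "fingers": -1}, {"x": 0, "y": 0, "z": 0, "ax": 0, "ay": 0, "az": 0, "fingers": -1}])

```text
time: 19.45
tcp_pos: [615.3, 16.6, 46.6]
tool_rot: [0.728, 0.685, 0.002, 0.001]
force: [0.5, -1.1, -1.0]
grip_width: 0.327
```

```bash
python3 -c "
from h import *
go(614,15.5,27,-3.4)"
```

```text
t 19.45 tcp [615.3  16.6  46.6] yaw -3.50 tilt 0.27 F [ 0.5 -1.1 -1. ] grip 0.327 j [0.01 0.52 1.69 0.   0.92 0.07]
 shift tool [-0.0119 -0.0126  0.1958]
 level: ax ay [ 0.00062 -0.00041  0.     ]
 az -0.0003
```

Call:
jog_arm(steps=[{"x": -0.01, "y": -0.02, "z": 0.1, "ax": 0.0007, "ay": 0, "az": 0, "fingers": -1}, {"x": 0, "y": 0, "z": 0.07, "ax": 0.0005, "ay": 0, "az": 0, "fingers": -1}, {"x": 0, "y": 0, "z": 0, "ax": 0, "ay": 0, "az": 0, "fingers": -1}, {"x": 0, "y": 0, "z": 0, "ax": 0, "ay": 0, "az": 0, "fingers": -1}])

```text
time: 19.85
tcp_pos: [614.2, 15.8, 30.8]
tool_rot: [0.728, 0.685, 0.001, -0.001]
force: [0.6, 0.7, -0.4]
grip_width: 0.325
```

```bash
python3 -c "
from h import *
go(614,15.5,26.8,-3.4)"
```

```text
t 19.85 tcp [614.2  15.8  30.8] yaw -3.49 tilt 0.17 F [ 0.6  0.7 -0.4] grip 0.325 j [0.01 0.54 1.71 0.   0.89 0.06]
 shift tool [-0.0029 -0.0021  0.0399]
 az -0.0003
```

Call:
jog_arm(steps=[{"x": 0, "y": 0, "z": 0.04, "ax": 0, "ay": 0, "az": 0, "fingers": -1}, {"x": 0, "y": 0, "z": 0, "ax": 0, "ay": 0, "az": 0, "fingers": -1}, {"x": 0, "y": 0, "z": 0, "ax": 0, "ay": 0, "az": 0, "fingers": -1}])

```text
time: 20.15
tcp_pos: [614.8, 15.7, 26.9]
tool_rot: [0.728, 0.685, 0.001, -0.001]
force: [0.3, 0.4, -0.5]
grip_width: 0.325
```

```bash
python3 -c "
from h import *
go(614,15.5,26.6,-3.4)"
```

```text
t 20.15 tcp [614.8  15.7  26.9] yaw -3.50 tilt 0.18 F [ 0.3  0.4 -0.5] grip 0.325 j [0.01 0.55 1.71 0.   0.88 0.06]
 shift tool [-0.0029 -0.0077  0.0033]
 az -0.0003
```

Call:
jog_arm(steps=[{"x": 0, "y": 0, "z": 0.003, "ax": 0, "ay": 0, "az": 0, "fingers": -1}, {"x": 0, "y": 0, "z": 0, "ax": 0, "ay": 0, "az": 0, "fingers": 1}, {"x": 0, "y": 0, "z": 0, "ax": 0, "ay": 0, "az": 0, "fingers": 1}, {"x": 0, "y": 0, "z": 0, "ax": 0, "ay": 0, "az": 0, "fingers": 1}, {"x": 0, "y": 0, "z": 0, "ax": 0, "ay": 0, "az": 0, "fingers": 1}, {"x": 0, "y": 0, "z": -0.2, "ax": 0, "ay": 0, "az": 0, "fingers": 1}, {"x": 0, "y": 0, "z": -0.3, "ax": -0.001, "ay": 0, "az": 0, "fingers": 1}, {"x": 0, "y": 0, "z": -0.4, "ax": -0.001, "ay": 0, "az": 0, "fingers": 1}])

```text
time: 20.95
tcp_pos: [610.6, 15.5, 113.1]
tool_rot: [0.728, 0.685, 0.001, -0.001]
force: [0.2, -0.3, 0.0]
grip_width: 0.909
```

```bash
python3 -c "
from h import *
go(453,-231.5,100,-3.4)"
```

```text
t 20.95 tcp [610.6  15.5 113.1] yaw -3.50 tilt 0.12 F [ 0.2 -0.3  0. ] grip 0.909 j [0.01 0.45 1.63 0.   1.06 0.07]
 shift tool [-2.5615 -1.4221  0.1251]
 az -0.0003
```

Call:
jog_arm(steps=[{"x": -0.4, "y": -0.22, "z": 0, "ax": 0, "ay": 0, "az": 0, "fingers": 1}, {"x": -0.4, "y": -0.22, "z": 0, "ax": 0, "ay": 0, "az": 0, "fingers": 1}, {"x": -0.4, "y": -0.22, "z": 0, "ax": 0, "ay": 0, "az": 0, "fingers": 1}, {"x": -0.4, "y": -0.22, "z": 0, "ax": 0, "ay": 0, "az": 0, "fingers": 1}, {"x": -0.4, "y": -0.22, "z": 0, "ax": 0, "ay": 0, "az": 0, "fingers": 1}, {"x": -0.4, "y": -0.2, "z": 0, "ax": 0, "ay": 0, "az": 0, "fingers": 1}, {"x": -0.15, "y": -0.1, "z": 0, "ax": 0, "ay": 0, "az": 0, "fingers": 1}, {"x": 0, "y": 0, "z": 0, "ax": 0, "ay": 0, "az": 0, "fingers": 1}])

```text
time: 21.75
tcp_pos: [456.6, -238.6, 119.1]
tool_rot: [0.727, 0.687, 0.007, 0.008]
force: [-0.7, -0.1, -1.2]
grip_width: 1.003
```

```bash
python3 -c "
from h import *
go(453,-231.5,60,-3.4)
snap('wrist','w4.png');snap('top','t4.png')"
```

```text
t 21.75 tcp [ 456.6 -238.6  119.1] yaw -3.25 tilt 1.23 F [-0.7 -0.1 -1.2] grip 1.003 j [-0.51  0.3   1.86  0.01  0.97 -0.46]
 shift tool [ 0.0691 -0.0531  0.5898]
 level: ax ay [ 3.43e-03 -3.00e-05  0.00e+00]
 az 0.0004
```

View pics/w4.png

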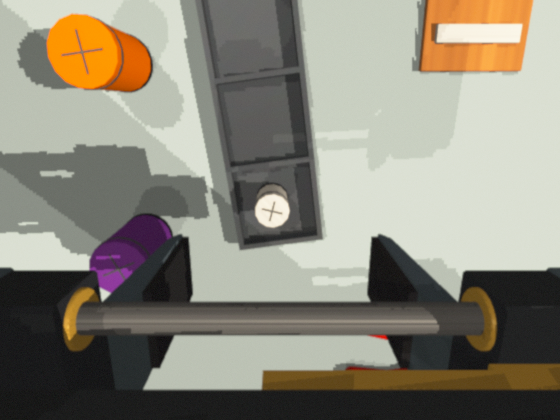

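View pics/t4.png

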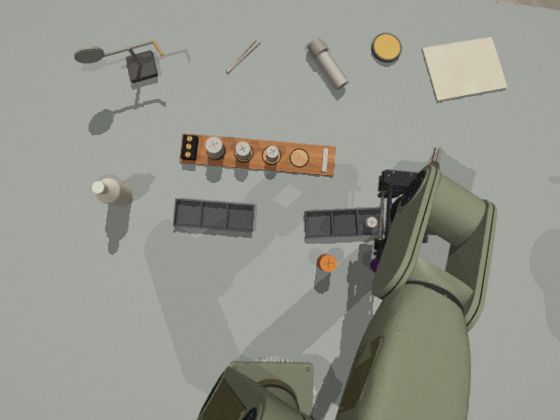

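```bash
python3 -c "
from h import *
P=cloud(load('top0.png'))
for (u,v) in((328,263),(384,266)):
  Q=P[v-16:v+16,u-16:u+16].reshape(-1,3);q=Q[(Q[:,2]>60)&(Q[:,2]<75)]
  print(cv2.minEnclosingCircle(q[:,:2].astype(np.float32)),q.mean(0))
Q=P[140:205,405:450].reshape(-1,3);q=Q[Q[:,2]>6];print('pliers',q.min(0),q.max(0))
Q=P[170:215,90:135].reshape(-1,3);q=Q[Q[:,2]>60];print('bottle',q.min(0),q.max(0))
c=load('w4.png');print(px2w(c,272,211,42))"
```

```text
((350.755615234375, -124.5377426147461), 19.796445846557617) [ 351.08925907 -124.48281288   63.79847589]
((347.80609130859375, -258.5708312988281), 20.50331687927246) [ 348.18334925 -258.3630342    63.59243609]
pliers [ 393.08740813 -421.98814754    6.23811164] [ 652.55909409   19.10078336 1037.00902394]
bottle [393.08740813  19.10078336  60.14213791] [ 531.72841382  416.26074414 1037.00902394]
[ 453.45519152 -231.67689566   42.        ]
```

Call:
jog_arm(steps=[{"x": 0.07, "y": -0.03, "z": 0.1, "ax": 0.0034, "ay": 0, "az": 0, "fingers": 0.4}, {"x": 0, "y": 0, "z": 0.15, "ax": 0, "ay": 0, "az": 0, "fingers": 0.4}, {"x": 0, "y": 0, "z": 0.15, "ax": 0.001, "ay": 0, "az": 0, "fingers": 0.4}, {"x": 0, "y": 0, "z": 0.15, "ax": 0.001, "ay": 0, "az": 0, "fingers": 0.4}, {"x": 0, "y": 0, "z": 0, "ax": 0, "ay": 0, "az": 0, "fingers": 0.4}, {"x": 0, "y": 0, "z": 0, "ax": 0, "ay": 0, "az": 0, "fingers": 0.4}])

```text
time: 22.45
tcp_pos: [458.5, -222.5, 59.1]
tool_rot: [0.723, 0.691, -0.005, -0.007]
force: [-0.8, 0.2, -0.2]
grip_width: 0.702
```

```bash
python3 -c "
from h import *
go(453,-231.7,20.5,-3.4)"
```

```text
t 22.45 tcp [ 458.5 -222.5   59.1] yaw -2.62 tilt 1.00 F [-0.8  0.2 -0.2] grip 0.702 j [-0.47  0.38  1.91 -0.01  0.86 -0.42]
 shift tool [-0.0959 -0.0443  0.387 ]
 level: ax ay [-0.00273 -0.00048  0.     ]
 az 0.0022
```

Call:
jog_arm(steps=[{"x": -0.095, "y": -0.045, "z": 0.05, "ax": -0.002, "ay": 0, "az": 0.002, "fingers": 0.4}, {"x": 0, "y": -0.02, "z": 0.14, "ax": 0, "ay": 0, "az": 0, "fingers": 0.4}, {"x": 0, "y": 0, "z": 0.11, "ax": 0, "ay": 0, "az": 0, "fingers": 0.4}, {"x": 0, "y": 0, "z": 0, "ax": 0, "ay": 0, "az": 0, "fingers": 0.4}, {"x": 0, "y": 0, "z": 0, "ax": 0, "ay": 0, "az": 0, "fingers": 0.4}])

```text
time: 22.95
tcp_pos: [452.1, -233.3, 29.3]
tool_rot: [0.728, 0.686, 0.0, -0.0]
force: [-0.3, -0.4, 1.2]
grip_width: 0.7
```

```bash
python3 -c "
from h import *
go(453,-231.7,20.5,-3.4)"
```

```text
t 22.95 tcp [ 452.1 -233.3   29.3] yaw -3.38 tilt 0.04 F [-0.3 -0.4  1.2] grip 0.700 j [-0.5   0.41  1.96  0.    0.77 -0.44]
 shift tool [0.0165 0.0084 0.0876]
 az 0.0001
```

Call:
jog_arm(steps=[{"x": 0.012, "y": 0.006, "z": 0.08, "ax": 0, "ay": 0, "az": 0, "fingers": 0.4}, {"x": 0, "y": 0, "z": 0, "ax": 0, "ay": 0, "az": 0, "fingers": 0.4}, {"x": 0, "y": 0, "z": 0, "ax": 0, "ay": 0, "az": 0, "fingers": 0.4}])

```text
time: 23.25
tcp_pos: [453.6, -232.7, 21.6]
tool_rot: [0.728, 0.686, 0.001, 0.001]
force: [-0.3, 0.3, -0.9]
grip_width: 0.699
```

```bash
python3 -c "
from h import *
go(453,-231.7,20.5,-3.4)"
```

```text
t 23.25 tcp [ 453.6 -232.7   21.6] yaw -3.40 tilt 0.15 F [-0.3  0.3 -0.9] grip 0.699 j [-0.5   0.42  1.97  0.    0.75 -0.44]
 shift tool [ 0.0098 -0.0062  0.0112]
 az -0.0000
```

Call:
jog_arm(steps=[{"x": 0, "y": 0, "z": 0.005, "ax": 0, "ay": 0, "az": 0, "fingers": -1}, {"x": 0, "y": 0, "z": 0, "ax": 0, "ay": 0, "az": 0, "fingers": -1}, {"x": 0, "y": 0, "z": 0, "ax": 0, "ay": 0, "az": 0, "fingers": -1}, {"x": 0, "y": 0, "z": 0, "ax": 0, "ay": 0, "az": 0, "fingers": -1}, {"x": 0, "y": 0, "z": 0, "ax": 0, "ay": 0, "az": 0, "fingers": -1}, {"x": 0, "y": 0, "z": 0, "ax": 0, "ay": 0, "az": 0, "fingers": -1}, {"x": 0, "y": 0, "z": 0, "ax": 0, "ay": 0, "az": 0, "fingers": -1}, {"x": 0, "y": 0, "z": 0, "ax": 0, "ay": 0, "az": 0, "fingers": -1}])

```text
time: 24.05
tcp_pos: [454.1, -232.8, 21.7]
tool_rot: [0.728, 0.686, 0.001, 0.002]
force: [0.7, -0.1, 0.4]
grip_width: 0.27
```

```bash
python3 -c "
from h import *
go(610,-54.5,120,-3.4)"
```

```text
t 24.05 tcp [ 454.1 -232.8   21.7] yaw -3.38 tilt 0.22 F [ 0.7 -0.1  0.4] grip 0.270 j [-0.5   0.42  1.97  0.    0.75 -0.44]
 shift tool [ 1.8709  1.4548 -0.9791]
 az 0.0001
```

Call:
jog_arm(steps=[{"x": 0, "y": 0, "z": 0, "ax": 0, "ay": 0, "az": 0, "fingers": -1}, {"x": 0, "y": 0, "z": -0.15, "ax": 0, "ay": 0, "az": 0, "fingers": -1}, {"x": 0, "y": 0, "z": -0.3, "ax": 0, "ay": 0, "az": 0, "fingers": -1}, {"x": 0, "y": 0, "z": -0.3, "ax": 0, "ay": 0, "az": 0, "fingers": -1}, {"x": 0.35, "y": 0.27, "z": -0.1, "ax": 0, "ay": 0, "az": 0, "fingers": -1}, {"x": 0.35, "y": 0.27, "z": 0, "ax": 0, "ay": 0, "az": 0, "fingers": -1}, {"x": 0.35, "y": 0.27, "z": 0, "ax": 0, "ay": 0, "az": 0, "fingers": -1}, {"x": 0.35, "y": 0.27, "z": 0, "ax": 0, "ay": 0, "az": 0, "fingers": -1}])

```text
time: 24.85
tcp_pos: [570.5, -99.6, 110.5]
tool_rot: [0.731, 0.682, 0.001, 0.001]
force: [0.5, -0.2, 0.5]
grip_width: 0.267
```

```bash
python3 -c "
from h import *
go(610,-54.5,80,-3.4)"
```

```text
t 24.85 tcp [570.5 -99.6 110.5] yaw -3.95 tilt 0.15 F [ 0.5 -0.2  0.5] grip 0.267 j [-0.19  0.41  1.71 -0.    1.02 -0.12]
 shift tool [0.4774 0.3622 0.3051]
 az -0.0015
```

Call:
jog_arm(steps=[{"x": 0.25, "y": 0.16, "z": 0, "ax": 0, "ay": 0, "az": -0.001, "fingers": -1}, {"x": 0.1, "y": 0.08, "z": 0.1, "ax": 0, "ay": 0, "az": 0, "fingers": -1}, {"x": 0, "y": 0, "z": 0.15, "ax": 0, "ay": 0, "az": 0, "fingers": -1}, {"x": 0, "y": 0, "z": 0, "ax": 0, "ay": 0, "az": 0, "fingers": -1}, {"x": 0, "y": 0, "z": 0, "ax": 0, "ay": 0, "az": 0, "fingers": -1}])

```text
time: 25.35
tcp_pos: [600.1, -61.3, 82.9]
tool_rot: [0.727, 0.687, 0.001, 0.001]
force: [-0.8, -0.8, 0.1]
grip_width: 0.266
```

```bash
python3 -c "
from h import *
go(610,-54.5,23,-3.4)"
```

```text
t 25.35 tcp [600.1 -61.3  82.9] yaw -3.23 tilt 0.16 F [-0.8 -0.8  0.1] grip 0.266 j [-0.12  0.47  1.68 -0.    0.99 -0.06]
 shift tool [0.0739 0.0933 0.5988]
 az 0.0005
```

Call:
jog_arm(steps=[{"x": 0.07, "y": 0.09, "z": 0.1, "ax": 0, "ay": 0, "az": 0, "fingers": -1}, {"x": 0, "y": 0, "z": 0.15, "ax": 0, "ay": 0, "az": 0, "fingers": -1}, {"x": 0, "y": 0, "z": 0.15, "ax": 0.001, "ay": 0, "az": 0, "fingers": -1}, {"x": 0, "y": 0, "z": 0, "ax": 0, "ay": 0, "az": 0, "fingers": -1}, {"x": 0, "y": 0, "z": 0, "ax": 0, "ay": 0, "az": 0, "fingers": -1}])

```text
time: 25.85
tcp_pos: [611.1, -56.7, 41.2]
tool_rot: [0.728, 0.685, -0.001, -0.0]
force: [0.2, -0.7, 0.6]
grip_width: 0.265
```

```bash
python3 -c "
from h import *
go(610,-54.5,23,-3.4)"
```

```text
t 25.85 tcp [611.1 -56.7  41.2] yaw -3.49 tilt 0.13 F [ 0.2 -0.7  0.6] grip 0.265 j [-0.11  0.53  1.7  -0.    0.92 -0.05]
 shift tool [ 0.0215 -0.012   0.1816]
 az -0.0002
```

Call:
jog_arm(steps=[{"x": 0.02, "y": -0.01, "z": 0.09, "ax": 0, "ay": 0, "az": 0, "fingers": -1}, {"x": 0, "y": 0, "z": 0.07, "ax": 0, "ay": 0, "az": 0, "fingers": -1}, {"x": 0, "y": 0, "z": 0, "ax": 0, "ay": 0, "az": 0, "fingers": -1}, {"x": 0, "y": 0, "z": 0, "ax": 0, "ay": 0, "az": 0, "fingers": -1}])

```text
time: 26.25
tcp_pos: [610.8, -54.7, 24.8]
tool_rot: [0.728, 0.685, -0.0, 0.0]
force: [0.5, -0.6, -0.1]
grip_width: 0.27
```

```bash
python3 -c "
from h import *
go(610,-54.5,22.7,-3.4)"
```

```text
t 26.25 tcp [610.8 -54.7  24.8] yaw -3.52 tilt 0.06 F [ 0.5 -0.6 -0.1] grip 0.270 j [-0.11  0.55  1.71 -0.    0.88 -0.05]
 shift tool [ 0.0016 -0.0083  0.0211]
 az -0.0003
```

Call:
jog_arm(steps=[{"x": 0, "y": -0.005, "z": 0.022, "ax": 0, "ay": 0, "az": 0, "fingers": -1}, {"x": 0, "y": 0, "z": 0, "ax": 0, "ay": 0, "az": 0, "fingers": -1}, {"x": 0, "y": 0, "z": 0, "ax": 0, "ay": 0, "az": 0, "fingers": -1}])

```text
time: 26.55
tcp_pos: [610.8, -54.7, 23.2]
tool_rot: [0.728, 0.685, 0.0, 0.001]
force: [0.8, -0.7, -1.1]
grip_width: 0.268
```

```bash
python3 -c "
from h import *
go(610,-54.5,22.7,-3.4)"
```

```text
t 26.55 tcp [610.8 -54.7  23.2] yaw -3.51 tilt 0.11 F [ 0.8 -0.7 -1.1] grip 0.268 j [-0.11  0.55  1.72 -0.    0.87 -0.05]
 shift tool [ 0.0014 -0.0086  0.0054]
 az -0.0003
```

Call:
jog_arm(steps=[{"x": 0, "y": 0, "z": 0.005, "ax": 0, "ay": 0, "az": 0, "fingers": -1}, {"x": 0, "y": 0, "z": 0, "ax": 0, "ay": 0, "az": 0, "fingers": 1}, {"x": 0, "y": 0, "z": 0, "ax": 0, "ay": 0, "az": 0, "fingers": 1}, {"x": 0, "y": 0, "z": 0, "ax": 0, "ay": 0, "az": 0, "fingers": 1}, {"x": 0, "y": 0, "z": 0, "ax": 0, "ay": 0, "az": 0, "fingers": 1}, {"x": 0, "y": 0, "z": -0.2, "ax": 0, "ay": 0, "az": 0, "fingers": 1}, {"x": 0, "y": 0, "z": -0.3, "ax": -0.001, "ay": 0, "az": 0, "fingers": 1}, {"x": 0, "y": 0, "z": -0.4, "ax": -0.001, "ay": 0, "az": 0, "fingers": 1}])

```text
time: 27.35
tcp_pos: [606.5, -54.2, 109.0]
tool_rot: [0.728, 0.685, 0.0, 0.0]
force: [0.9, -0.5, -0.2]
grip_width: 0.855
```

```bash
python3 -c "
from h import *
go(448,-169,120,1.8)"
```

```text
t 27.35 tcp [606.5 -54.2 109. ] yaw -3.51 tilt 0.05 F [ 0.9 -0.5 -0.2] grip 0.855 j [-0.11  0.45  1.64 -0.    1.05 -0.05]
 shift tool [-1.2429 -1.5115 -0.1099]
 az -0.0148
```

```bash
python3 -c "
from h import *
c=snap('top','t5.png'); P=cloud(c)
for z,x,y in((69,622,155),(59,617,85),(51,614,15.5),(43,610,-54.5)):
  m=(abs(P[...,2]-z)<5)&(abs(P[...,0]-x)<35)&(abs(P[...,1]-y)<30)
  q=P[m];print(len(q),cv2.minEnclosingCircle(q[:,:2].astype(np.float32)) if len(q) else 0)
im=c['img'][185:260,165:400]; cv2.imwrite('pics/t5z.png',cv2.resize(im,None,fx=3.4,fy=3.4,interpolation=cv2.INTER_CUBIC))"
```

```text
210 ((623.4723510742188, 152.78309631347656), 19.973485946655273)
164 ((617.771484375, 85.84659576416016), 17.330469131469727)
88 ((613.8389282226562, 15.262039184570312), 15.236761093139648)
0 0
```

View pics/t5.png

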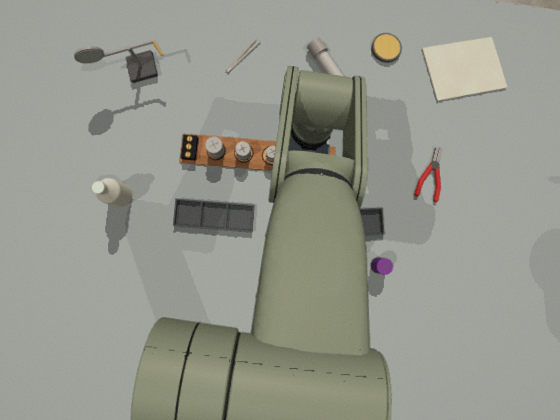

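View pics/t5z.png

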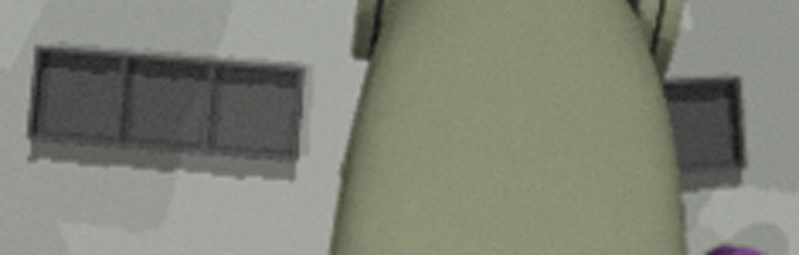

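The left tray's top corners in the crop are (36,46), (305,66), (28,136) and (299,158). For the right tray I take them from the first crop: (472,294), (741,280), (476,383) and (746,370).

```bash
python3 -c "
from h import *
c=load('t5.png')
def f(pts,ox,oy):
  W=np.array([px2w(c,(u+.5)/3.4-.5+ox,(v+.5)/3.4-.5+oy,16)[:2] for u,v in pts])
  r=cv2.minAreaRect(W.astype(np.float32))
  d=(W[0]-W[1])+(W[2]-W[3])
  print(W.round(1).tolist(),'c',W.mean(0).round(1),'len',np.linalg.norm(W[0]-W[1]),np.linalg.norm(W[2]-W[3]),'wid',np.linalg.norm(W[0]-W[2]),np.linalg.norm(W[1]-W[3]),'long ang',np.degrees(np.arctan2(d[1],d[0])))
f([(36,46),(305,66),(28,136),(299,158)],165,185)
f([(472,294),(741,280),(476,383),(746,370)],165,125)"
```

```text
[[497.4, 248.7], [488.9, 53.3], [432.1, 251.3], [422.4, 55.4]] c [460.2 152.2] len 195.5943293413287 196.18005614660538 wid 65.38630162575954 66.54801237940734 long ang 87.34874249792117
[[475.3, -68.0], [491.7, -265.9], [411.1, -72.4], [425.8, -270.2]] c [ 451.  -169.1] len 198.58605246366616 198.37199316846252 wid 64.38762038868498 66.03583667501168 long ang 94.5108621124362
```

Call:
jog_arm(steps=[{"x": -0.2, "y": -0.3, "z": 0, "ax": 0, "ay": 0, "az": -0.0148, "fingers": 1}, {"x": -0.35, "y": -0.35, "z": 0, "ax": 0, "ay": 0, "az": 0, "fingers": 1}, {"x": -0.35, "y": -0.4, "z": 0, "ax": 0, "ay": 0, "az": 0, "fingers": 1}, {"x": -0.25, "y": -0.35, "z": 0, "ax": 0, "ay": 0, "az": 0, "fingers": 1}, {"x": 0, "y": 0, "z": 0, "ax": 0, "ay": 0, "az": 0, "fingers": 1}, {"x": 0, "y": 0, "z": 0, "ax": 0, "ay": 0, "az": 0, "fingers": 1}])

```text
time: 28.0
tcp_pos: [474.8, -173.5, 118.8]
tool_rot: [0.693, 0.72, 0.008, 0.012]
force: [0.2, -1.3, -1.0]
grip_width: 1.002
```

```bash
python3 -c "
from h import *
go(448,-169,100,3)
snap('wrist','w6.png')"
```

```text
t 28.00 tcp [ 474.8 -173.5  118.8] yaw 2.20 tilt 1.68 F [ 0.2 -1.3 -1. ] grip 1.002 j [-0.38  0.28  1.88  0.01  0.95 -0.42]
 shift tool [ 0.0566 -0.2713  0.1798]
 level: ax ay [0.00458 0.00095 0.     ]
 az -0.0022
```

View pics/w6.png

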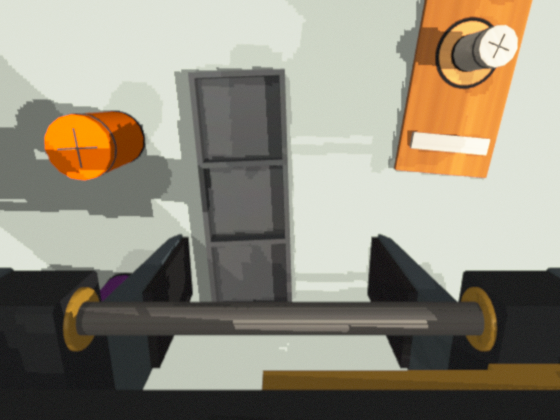

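The wrist view shows the right tray's outer top edges running from (193,77) to (213,300) on the left and (285,70) to (292,300) on the right. Can_s stands in the ring at (465,52).

```bash
python3 -c "
from h import *
c=load('w6.png')
cv2.imwrite('pics/w6z.png',cv2.resize(c['img'][55:315,150:330],None,fx=3,fy=2.3,interpolation=cv2.INTER_CUBIC))
for p in ((193,77),(213,300),(285,70),(292,300),(201,163),(287,161),(206,240),(290,237)): print(p,px2w(c,*p,16).round(1))"
```

```text
(193, 77) [413.6 -79.   16. ]
(213, 300) [ 425.1 -254.9   16. ]
(285, 70) [477.7 -71.7  16. ]
(292, 300) [ 491.6 -253.5   16. ]
(201, 163) [ 417.7 -139.3   16. ]
(287, 161) [ 482.  -135.6   16. ]
(206, 240) [ 420.3 -201.    16. ]
(290, 237) [ 487.2 -196.6   16. ]
```

View pics/w6z.png

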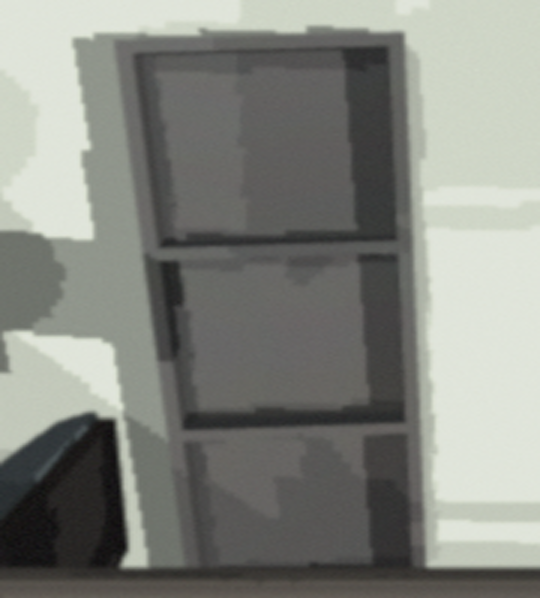

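Call:
jog_arm(steps=[{"x": 0.04, "y": -0.2, "z": 0.1, "ax": 0.004, "ay": 0.001, "az": -0.0058, "fingers": 1}, {"x": 0, "y": 0, "z": 0.2, "ax": 0, "ay": 0, "az": 0, "fingers": 1}, {"x": 0, "y": 0, "z": 0.15, "ax": 0.001, "ay": 0, "az": 0, "fingers": 1}, {"x": 0, "y": 0, "z": 0.1, "ax": 0.001, "ay": 0, "az": 0, "fingers": 1}, {"x": 0, "y": 0, "z": 0, "ax": 0, "ay": 0, "az": 0, "fingers": 1}, {"x": 0, "y": 0, "z": 0, "ax": 0, "ay": 0, "az": 0, "fingers": 1}])

```text
time: 28.65
tcp_pos: [462.4, -166.9, 62.0]
tool_rot: [0.676, 0.736, -0.002, -0.001]
force: [-0.6, -0.0, 0.2]
grip_width: 0.995
```

```bash
python3 -c "
from h import *
go(451.5,-169,25,4.3)"
```

```text
t 28.65 tcp [ 462.4 -166.9   62. ] yaw 4.87 tilt 0.29 F [-0.6 -0.   0.2] grip 0.995 j [-0.37  0.35  1.96 -0.01  0.84 -0.45]
 shift tool [-0.0105 -0.1086  0.3709]
 level: ax ay [-0.00076  0.0003   0.     ]
 az 0.0016
```

Call:
jog_arm(steps=[{"x": -0.01, "y": -0.1, "z": 0.1, "ax": 0, "ay": 0, "az": 0.0014, "fingers": 1}, {"x": 0, "y": -0.02, "z": 0.15, "ax": 0.001, "ay": 0, "az": 0, "fingers": 1}, {"x": 0, "y": -0.02, "z": 0.1, "ax": 0.001, "ay": 0, "az": 0, "fingers": 1}, {"x": 0, "y": 0, "z": 0, "ax": 0, "ay": 0, "az": 0, "fingers": 1}, {"x": 0, "y": 0, "z": 0, "ax": 0, "ay": 0, "az": 0, "fingers": 1}])

```text
time: 29.15
tcp_pos: [452.5, -169.7, 29.1]
tool_rot: [0.679, 0.734, -0.006, -0.002]
force: [0.6, -0.4, -0.8]
grip_width: 0.999
```

```bash
python3 -c "
from h import *
go(451.5,-169,4,4.3)"
```

```text
t 29.15 tcp [ 452.5 -169.7   29.1] yaw 4.45 tilt 0.66 F [ 0.6 -0.4 -0.8] grip 0.999 j [-0.38  0.38  2.01 -0.01  0.75 -0.44]
 shift tool [ 0.0086 -0.007   0.2508]
 level: ax ay [-0.00164  0.00084  0.     ]
 az 0.0004
```

Call:
jog_arm(steps=[{"x": 0.006, "y": -0.02, "z": 0.09, "ax": -0.0008, "ay": 0.0007, "az": 0, "fingers": 1}, {"x": 0, "y": -0.02, "z": 0.09, "ax": 0.0005, "ay": 0, "az": 0, "fingers": 1}, {"x": 0, "y": 0, "z": 0.03, "ax": 0, "ay": 0, "az": 0, "fingers": 1}, {"x": 0, "y": 0, "z": 0, "ax": 0, "ay": 0, "az": 0, "fingers": 1}, {"x": 0, "y": 0, "z": 0, "ax": 0, "ay": 0, "az": 0, "fingers": 1}])

```text
time: 29.65
tcp_pos: [449.0, -169.8, 7.4]
tool_rot: [0.679, 0.734, -0.003, -0.001]
force: [0.3, 0.1, 0.3]
grip_width: 1.0
```

```bash
python3 -c "
from h import *
go(451.5,-169,4,4.3)"
```

```text
t 29.65 tcp [ 449.  -169.8    7.4] yaw 4.45 tilt 0.35 F [0.3 0.1 0.3] grip 1.000 j [-0.38  0.41  2.04 -0.01  0.69 -0.46]
 shift tool [0.0061 0.0254 0.0342]
 level: ax ay [-0.00095  0.00024  0.     ]
 az 0.0004
```

Call:
jog_arm(steps=[{"x": 0.006, "y": 0.02, "z": 0.032, "ax": -0.0006, "ay": 0, "az": 0, "fingers": 1}, {"x": 0, "y": 0, "z": 0, "ax": 0, "ay": 0, "az": 0, "fingers": -1}, {"x": 0, "y": 0, "z": 0, "ax": 0, "ay": 0, "az": 0, "fingers": -1}, {"x": 0, "y": 0, "z": 0, "ax": 0, "ay": 0, "az": 0, "fingers": -1}, {"x": 0, "y": 0, "z": 0, "ax": 0, "ay": 0, "az": 0, "fingers": -1}, {"x": 0, "y": 0, "z": 0, "ax": 0, "ay": 0, "az": 0, "fingers": -1}, {"x": 0, "y": 0, "z": 0, "ax": 0, "ay": 0, "az": 0, "fingers": -1}], squeeze=25)

```text
time: 30.35
tcp_pos: [451.6, -169.1, 4.3]
tool_rot: [0.679, 0.734, -0.001, 0.0]
force: [1.5, 0.9, 0.2]
grip_width: 0.741
```

```bash
python3 -c "
from h import *
go(460,152.2,100,-2.7)"
```

```text
t 30.35 tcp [ 451.6 -169.1    4.3] yaw 4.46 tilt 0.13 F [1.5 0.9 0.2] grip 0.741 j [-0.38  0.42  2.05 -0.    0.68 -0.46]
 shift tool [ 3.1949  0.3324 -0.9633]
 az 0.0199
```

Call:
jog_arm(steps=[{"x": 0, "y": 0, "z": -0.1, "ax": 0, "ay": 0, "az": 0, "fingers": -1}, {"x": 0, "y": 0, "z": -0.2, "ax": 0, "ay": 0, "az": 0, "fingers": -1}, {"x": 0, "y": 0, "z": -0.3, "ax": 0, "ay": 0, "az": 0, "fingers": -1}, {"x": 0, "y": 0, "z": -0.15, "ax": 0, "ay": 0, "az": 0.005, "fingers": -1}, {"x": 0.2, "y": 0.02, "z": 0, "ax": 0, "ay": 0, "az": 0.005, "fingers": -1}, {"x": 0.3, "y": 0.03, "z": 0, "ax": 0, "ay": 0, "az": 0.005, "fingers": -1}, {"x": 0.35, "y": 0.04, "z": 0, "ax": 0, "ay": 0, "az": 0.005, "fingers": -1}, {"x": 0.35, "y": 0.04, "z": 0, "ax": 0, "ay": 0, "az": 0, "fingers": -1}])

```text
time: 31.15
tcp_pos: [467.0, -49.4, 87.1]
tool_rot: [0.728, 0.685, 0.0, 0.003]
force: [1.0, 0.5, -1.1]
grip_width: 0.747
```

```bash
python3 -c "
from h import *
go(460,152.2,80,-2.7)"
```

```text
t 31.15 tcp [467.  -49.4  87.1] yaw -3.51 tilt 0.31 F [ 1.   0.5 -1.1] grip 0.747 j [-0.13  0.28  1.98 -0.    0.87 -0.06]
 shift tool [ 2.0079 -0.1935  0.0633]
 level: ax ay [0.00065 0.00055 0.     ]
 az -0.0022
```

Call:
jog_arm(steps=[{"x": 0.35, "y": -0.03, "z": 0, "ax": 0.0005, "ay": 0.0005, "az": 0, "fingers": -1}, {"x": 0.35, "y": -0.03, "z": 0, "ax": 0, "ay": 0, "az": 0, "fingers": -1}, {"x": 0.35, "y": -0.03, "z": 0, "ax": 0, "ay": 0, "az": 0, "fingers": -1}, {"x": 0.35, "y": -0.03, "z": 0, "ax": 0, "ay": 0, "az": 0, "fingers": -1}, {"x": 0.25, "y": -0.03, "z": 0, "ax": 0, "ay": 0, "az": 0, "fingers": -1}, {"x": 0.1, "y": 0, "z": 0, "ax": 0, "ay": 0, "az": 0, "fingers": -1}, {"x": 0, "y": 0, "z": 0, "ax": 0, "ay": 0, "az": 0, "fingers": -1}, {"x": 0, "y": 0, "z": 0, "ax": 0, "ay": 0, "az": 0, "fingers": -1}])

```text
time: 31.95
tcp_pos: [463.2, 136.1, 92.3]
tool_rot: [0.727, 0.687, 0.003, 0.002]
force: [0.0, -1.0, -0.7]
grip_width: 0.741
```

```bash
python3 -c "
from h import *
go(460,152.2,60,-2.7)
snap('wrist','w7.png')"
```

```text
t 31.95 tcp [463.2 136.1  92.3] yaw -3.21 tilt 0.45 F [ 0.  -1.  -0.7] grip 0.741 j [ 0.26  0.29  1.95 -0.    0.89  0.32]
 shift tool [ 0.1588 -0.0436  0.3227]
 level: ax ay [ 0.00124 -0.00017  0.     ]
 az -0.0014
```

View pics/w7.png

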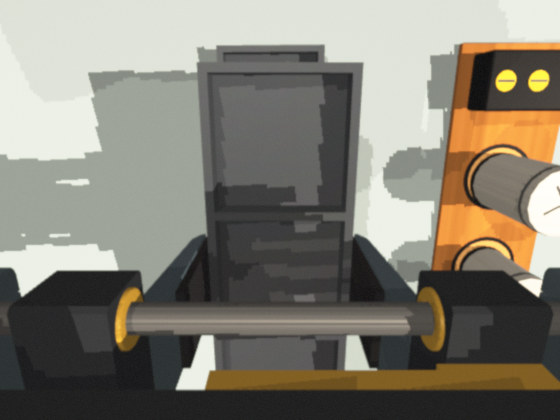

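The lower tray's end corners are at (217,47) and (324,47), and the held tray's at (198,64) and (362,64).

```bash
python3 -c "
from h import *
c=load('w7.png')
cv2.imwrite('pics/w7z.png',cv2.resize(c['img'][35:95,190:370],None,fx=4,fy=4,interpolation=cv2.INTER_CUBIC))
for p in ((217,47),(324,47)): print(p,px2w(c,*p,16).round(1))
for p in ((198,64),(362,64),(206,208),(356,208)): print(p,px2w(c,*p,104).round(1))"
```

```text
(217, 47) [431.3 251.7  16. ]
(324, 47) [497.9 248.1  16. ]
(198, 64) [435.5 233.3 104. ]
(362, 64) [501.9 229.7 104. ]
(206, 208) [431.9 172.8 104. ]
(356, 208) [499.7 168.8 104. ]
```

View pics/w7z.png

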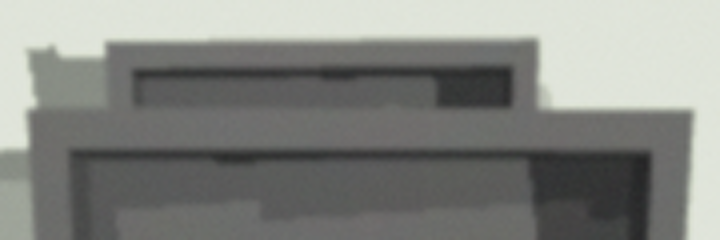

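Call:
jog_arm(steps=[{"x": 0.15, "y": -0.04, "z": 0.1, "ax": 0.001, "ay": 0, "az": 0, "fingers": -1}, {"x": 0, "y": 0, "z": 0.15, "ax": 0.001, "ay": 0, "az": 0, "fingers": -1}, {"x": 0, "y": 0, "z": 0.1, "ax": 0, "ay": 0, "az": 0, "fingers": -1}, {"x": 0, "y": 0, "z": 0, "ax": 0, "ay": 0, "az": 0, "fingers": -1}, {"x": 0, "y": 0, "z": 0, "ax": 0, "ay": 0, "az": 0, "fingers": -1}])

```text
time: 32.5
tcp_pos: [459.9, 149.7, 54.8]
tool_rot: [0.729, 0.684, -0.002, -0.003]
force: [-0.3, 0.3, -1.5]
grip_width: 0.745
```

```bash
python3 -c "
from h import *
go(459.1,154.0,21,-3.1)"
```

```text
t 32.50 tcp [459.9 149.7  54.8] yaw -3.64 tilt 0.39 F [-0.3  0.3 -1.5] grip 0.745 j [0.29 0.35 1.99 0.   0.81 0.35]
 shift tool [ 0.0424 -0.0089  0.338 ]
 level: ax ay [-0.00107 -0.00014  0.     ]
 az -0.0015
```

Call:
jog_arm(steps=[{"x": 0.042, "y": -0.02, "z": 0.1, "ax": -0.0005, "ay": 0, "az": -0.0014, "fingers": -1}, {"x": 0, "y": -0.01, "z": 0.12, "ax": 0.0005, "ay": 0, "az": 0, "fingers": -1}, {"x": 0, "y": 0, "z": 0.05, "ax": 0, "ay": 0, "az": 0, "fingers": -1}, {"x": 0, "y": 0, "z": 0, "ax": 0, "ay": 0, "az": 0, "fingers": -1}, {"x": 0, "y": 0, "z": 0, "ax": 0, "ay": 0, "az": 0, "fingers": -1}])

```text
time: 33.0
tcp_pos: [457.1, 154.5, 25.9]
tool_rot: [0.726, 0.688, -0.002, -0.003]
force: [0.3, -0.5, -1.6]
grip_width: 0.74
```

```bash
python3 -c "
from h import *
go(459.1,154.0,21,-3.1)"
```

```text
t 33.00 tcp [457.1 154.5  25.9] yaw -3.13 tilt 0.35 F [ 0.3 -0.5 -1.6] grip 0.740 j [0.3  0.39 2.02 0.   0.74 0.35]
 shift tool [-0.0036  0.0209  0.0485]
 level: ax ay [-0.00096 -0.00021  0.     ]
 az -0.0001
```

Call:
jog_arm(steps=[{"x": 0, "y": 0.018, "z": 0.04, "ax": -0.0008, "ay": 0, "az": 0, "fingers": -1}, {"x": 0, "y": 0, "z": 0, "ax": 0, "ay": 0, "az": 0, "fingers": -1}, {"x": 0, "y": 0, "z": 0, "ax": 0, "ay": 0, "az": 0, "fingers": -1}])

```text
time: 33.3
tcp_pos: [459.6, 154.5, 22.0]
tool_rot: [0.726, 0.688, 0.001, -0.0]
force: [-0.7, -0.5, -1.6]
grip_width: 0.745
```

```bash
python3 -c "
from h import *
go(459.1,154.0,20.7,-3.1)"
```

```text
t 33.30 tcp [459.6 154.5  22. ] yaw -3.13 tilt 0.11 F [-0.7 -0.5 -1.6] grip 0.745 j [0.3  0.39 2.02 0.   0.72 0.35]
 shift tool [-0.0054 -0.0045  0.0129]
 az -0.0001
```

Call:
jog_arm(steps=[{"x": 0, "y": 0, "z": 0.012, "ax": 0, "ay": 0, "az": 0, "fingers": -1}, {"x": 0, "y": 0, "z": 0, "ax": 0, "ay": 0, "az": 0, "fingers": -1}, {"x": 0, "y": 0, "z": 0, "ax": 0, "ay": 0, "az": 0, "fingers": -1}])

```text
time: 33.6
tcp_pos: [460.0, 154.5, 21.1]
tool_rot: [0.726, 0.687, 0.001, -0.0]
force: [-0.6, 1.2, -1.8]
grip_width: 0.747
```

```bash
python3 -c "
from h import *
go(459.1,154.0,20.7,-3.1)"
```

```text
t 33.60 tcp [460.  154.5  21.1] yaw -3.14 tilt 0.16 F [-0.6  1.2 -1.8] grip 0.747 j [0.3  0.4  2.03 0.   0.72 0.35]
 shift tool [-0.0058 -0.0082  0.0042]
 az -0.0001
```

Call:
jog_arm(steps=[{"x": 0, "y": 0, "z": 0.004, "ax": 0, "ay": 0, "az": 0, "fingers": -1}, {"x": 0, "y": 0, "z": 0, "ax": 0, "ay": 0, "az": 0, "fingers": 1}, {"x": 0, "y": 0, "z": 0, "ax": 0, "ay": 0, "az": 0, "fingers": 1}, {"x": 0, "y": 0, "z": 0, "ax": 0, "ay": 0, "az": 0, "fingers": 1}, {"x": 0, "y": 0, "z": 0, "ax": 0, "ay": 0, "az": 0, "fingers": 1}, {"x": 0, "y": 0, "z": -0.15, "ax": 0, "ay": 0, "az": 0, "fingers": 1}, {"x": 0, "y": 0, "z": -0.3, "ax": -0.001, "ay": 0, "az": 0, "fingers": 1}, {"x": 0, "y": 0, "z": -0.4, "ax": -0.001, "ay": 0, "az": 0, "fingers": 1}])

```text
time: 34.4
tcp_pos: [456.4, 153.3, 103.7]
tool_rot: [0.726, 0.687, 0.001, 0.002]
force: [0.7, 0.1, 0.4]
grip_width: 0.996
```

Call:
jog_arm(steps=[{"x": 0, "y": 0, "z": -0.4, "ax": 0, "ay": 0, "az": 0, "fingers": 1}, {"x": -0.3, "y": -0.1, "z": -0.3, "ax": 0, "ay": 0, "az": 0, "fingers": 1}, {"x": -0.4, "y": -0.1, "z": 0, "ax": 0, "ay": 0, "az": 0, "fingers": 1}, {"x": -0.4, "y": -0.1, "z": 0, "ax": 0, "ay": 0, "az": 0, "fingers": 1}, {"x": -0.4, "y": -0.1, "z": 0, "ax": 0, "ay": 0, "az": 0, "fingers": 1}, {"x": -0.4, "y": 0, "z": 0, "ax": 0, "ay": 0, "az": 0, "fingers": 1}, {"x": -0.3, "y": 0, "z": 0, "ax": 0, "ay": 0, "az": 0, "fingers": 1}, {"x": -0.2, "y": 0, "z": 0, "ax": 0, "ay": 0, "az": 0, "fingers": 1}])

```text
time: 35.2
tcp_pos: [405.7, -88.8, 183.5]
tool_rot: [0.724, 0.69, 0.008, 0.008]
force: [-0.5, 0.3, 0.9]
grip_width: 1.004
```

Call:
jog_arm(steps=[{"x": -0.3, "y": 0, "z": 0, "ax": 0, "ay": 0, "az": 0, "fingers": 1}, {"x": -0.2, "y": 0, "z": 0, "ax": 0, "ay": 0, "az": 0, "fingers": 1}, {"x": 0, "y": 0, "z": 0, "ax": 0, "ay": 0, "az": 0, "fingers": 1}, {"x": 0, "y": 0, "z": 0, "ax": 0, "ay": 0, "az": 0, "fingers": 1}, {"x": 0, "y": 0, "z": 0, "ax": 0, "ay": 0, "az": 0, "fingers": 1}])

```text
time: 35.7
tcp_pos: [402.2, -142.3, 183.7]
tool_rot: [0.725, 0.688, 0.009, 0.008]
force: [0.6, 0.4, -0.1]
grip_width: 0.996
```

```bash
python3 -c "
from h import *
go(459,154,20,-3)
c=snap('top','t8.png'); P=cloud(c);snap('scene','s8.png')
for z,x,y in((69,622,155),(59,617,85),(51,614,15.5),(43,610,-54.5)):
  m=(abs(P[...,2]-z)<5)&(abs(P[...,0]-x)<35)&(abs(P[...,1]-y)<30)
  q=P[m];print(len(q),cv2.minEnclosingCircle(q[:,:2].astype(np.float32)) if len(q) else 0)
m=(P[...,2]>25)&(P[...,2]<38)&(abs(P[...,0]-460)<60)&(abs(P[...,1]-153)<115)
q=P[m];r=cv2.minAreaRect(q[:,:2].astype(np.float32));print(len(q),r)
cv2.imwrite('pics/t8z.png',cv2.resize(c['img'][130:250,165:345],None,fx=4.4,fy=4.4,interpolation=cv2.INTER_CUBIC))"
```

```text
t 35.70 tcp [ 402.2 -142.3  183.7] yaw -3.01 tilt 1.37 F [ 0.6  0.4 -0.1] grip 0.996 j [-0.37  0.1   1.94  0.01  1.08 -0.33]
 shift tool [2.9867 0.3729 1.6502]
 level: ax ay [ 0.0038  -0.00019  0.     ]
 az -0.0000
210 ((623.46826171875, 153.31417846679688), 19.894189834594727)
167 ((617.70947265625, 85.77046966552734), 17.4958438873291)
118 ((614.2017822265625, 15.401192665100098), 15.260577201843262)
83 ((610.2693481445312, -52.902156829833984), 12.871794700622559)
477 ((459.49468994140625, 153.48297119140625), (196.38824462890625, 68.41017150878906), 86.8517837524414)
```

View pics/t8z.png

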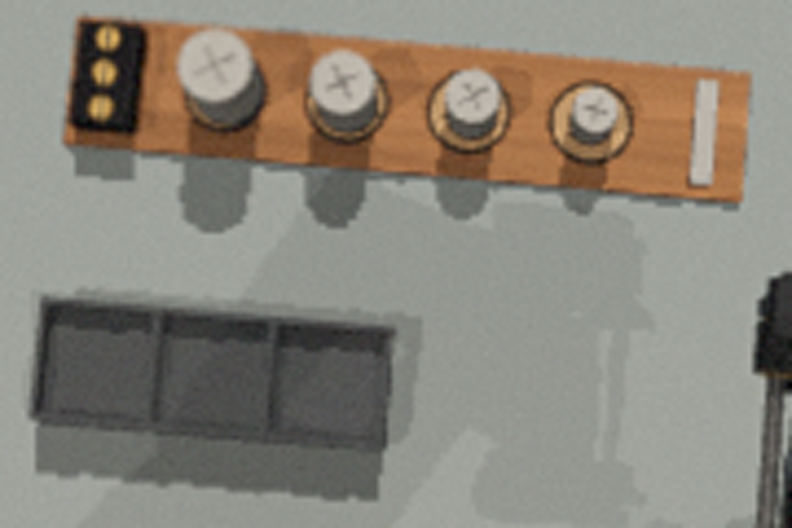

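View pics/s8.png

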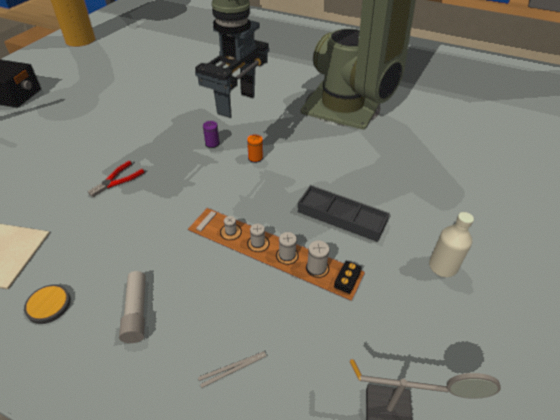

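The pictures show the cans on their rings in order, the trays stacked squarely, and the bottle and pliers where they were.

```bash
python3 -c "
from cell import finish_job
print(finish_job())"
```

```text
the job is handed in; nothing more can be done
None
```

I stood all four capacitors on their ring marks in order of size, with can_xl next to the terminal block and can_s at the far end. I then set the right-hand tray on top of the left-hand one and handed the job in at about 36 s.

- **Capacitors:** the last top view put each can within about 2 mm of its mark as measured in the camera images, against the 12 mm allowed. All four were upright, and none was tipped on the way.
- **Trays:** the upper tray was centred at (459.5, 153.5) mm with its long side at 86.9°. I had measured the lower one at about (460, 152) mm and 87°, so they differ by about 1.5 mm. I took the lower tray's pose before stacking, because the upper one hides it afterwards.
- **Bystanders:** the bottle and pliers looked unmoved in the last scene picture. I did not measure them.
- **Robot:** the gripper was open and clear of everything at hand-in.

No check failed. The only disagreement was 1–2 mm between the wrist and top cameras, which is within their calibration.

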